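# Fill the blanks tray from gem shovels and dock it

### The arm

A 7-joint arm with a two-finger parallel gripper is mounted at the origin on a cart in front of the work surface, level with it; the furniture and walls round the work are solid. World frame = base frame: x ahead of the robot, y to its left, z up, the work surface at z = 0. Lengths are in m, angles in rad, forces in N, time in s.
With the tool pointing down it reaches from about 0.4 to 0.875 m from the base axis. Payload 19.3 kg.
Tool frame: the origin (TCP) lies at the very end of the fingers, on their centre line; the grasp point (between the pads) lies 19 mm behind it; z points along the fingers, y is the direction in which the jaws open and shut (so a half turn about z gives the same grasp; the last joint's range is limited). The gripper opens to 85 mm and grips with 20 to 120 N. Pads are 22 mm wide; open, the fingers measure 114 mm over their backs; the gripper's body (76 mm by 85 mm) begins 54 mm behind the grasp point. The pads swing forward as they close: fully open they stand 13 mm farther back than shut.
Start: joints at [1.03, 0.521, -0.036, 1.599, 0.021, 1.021, -0.113], TCP at [0.283, -0.557, 0.231] pointing down, gripper open.
Joint ranges: [-2.91, 2.91], [-0.3, 2.13], [-1.5, 1.42], [0.17, 2.43], [-1.26, 4.41], [0.16, 1.93], [-2.52, 2.52]. Speed limits (rad/s): [1.89, 1.89, 2.39, 2.39, 3.01, 3.01, 3.01].

### API

Orientations are given as [roll, pitch, yaw] about the fixed x, y, z axes, in that order (R = Rz(yaw) Ry(pitch) Rx(roll)).
In Python, from workcell import bot gives the robot as it stands. The module is installed in compiled form; this text tells all that it offers.
- The arm moves only by the shell command python3 -m inch 'ROWS' [FORCE]. ROWS is JSON, a list of rows, each an object of numbers: "dx", "dy", "dz": the shift along the tool's x, y, z in mm; "rx", "ry", "rz": the turn, a rotation vector about the tool's x, y, z in rad; "hand": the closure, from -1 (fully open) to 1 (shut), so that 0 is half open. In form: [{"dx": .., "dy": .., "dz": .., "rx": .., "ry": .., "rz": .., "hand": ..}, ...]. A call has 1 to 10 rows; each row shifts and turns the commanded pose from where the row before left it, along the tool's axes as they then stand; what a row does not reach is not made up. A row lasts 1/10 s, in which the tool goes at most 50 mm and 8.59 degrees, less where a joint would pass 70% of its speed; a pose out of reach is approached as far as the arm can. A call with a gripper value outside its range is refused whole. The fingers move at their own pace and stop on an object; FORCE is the grip in N (left out, the last holds). Time passes only in rows, so rows that do not move let the fingers close. It gives the time, the measured TCP pose, the force and the opening at its end, in the units of the state.
- bot.observe(): the state, without advancing time (a new reading comes with each control period).
- bot.grab_frame(name): name is "scene" or "top" or "wrist"; returns (picture, depth): 480x640x3 uint8, red, green, blue; 480x640 float32, m along the optical axis (not along the pixel's ray), 0 where there is no reading.
- bot.get_calibration(name): a dict with "vertical_fov" (degrees; the focal length in pixels is half the picture's height over the tangent of half this angle, whatever the lens; pixels are square), "cx", "cy" (the principal point, pixels), "origin" and "orientation" of the camera in the world. Camera axes: x right, y down, z forward; pixel columns grow to the right and rows downward; lengths in m; the calibration is good to about 2 mm. A picture is of the moment at which its call begins: read the wrist's pose just before it. get_calibration takes no time and is no camera call; for the wrist camera it gives the pose at the moment of the call.
- bot.job_done(): hands the job in, once; it reports no verdict.
Trained networks look in the newest picture that a camera, given by its name, has taken for a name from the list of things; names that differ only in an ending like _2 or _b are one class to them, and where a whole thing is asked for, a point or a joint stands for the part that bears it (a point fixed in the world has none). Each returns a list of dicts, best first, with "score" (0 to 1); they miss things now and then, are a little off and sometimes report something else, mostly with a low value. They report only what shows in the picture. A call takes as long as a camera call. They do not tell look-alikes from the thing itself.
- bot.trace(camera, target): "region" (480x640 bool, what is visible of it) and "box" ([left, top, right, bottom] in pixels, round what is visible of it).
- bot.tip_of(camera, target): "centre" ([row, column] in pixels: a listed point, or the origin of a listed thing).
The state is a dict: "clock": time; "qpos": joint angles; "qd": joint speeds; "joint_efforts": joint torques, N m; "position": TCP position; "tool_rot": TCP orientation; "force": force on the tool from outside, world axes, zero at the start; "moment": the same for the moment, N m; "grip_width": finger opening in m.
Only numpy, scipy, OpenCV 4.12 (cv2) and the standard library are available. Lean on these libraries where they do the work, as an engineer would, in place of code of your own. Each camera call takes 0.05 s, during which the arm holds its last target.

### The job

Pull the divided tray right out of its dock by the handle and leave it flat on the bench. Pick up each gem shovel that has blanks in it and tip them into the tray: discs into the cell next to the handle, square slugs into the middle cell, rods into the cell farthest from the handle, and have all the shovels standing upright on the bench again. Then slide the loaded tray back into the dock until it is fully home. Do not take blanks out of the shovels with the fingers (one that went astray may be picked up), and leave the eye loupe and the pearl cap alone.

Things in the scene. Friction and masses are not known exactly. Their poses are not given: they have to be found in the camera images.
- disc_shovel_grip (a point): Gem shovel for discs, 90 g: steel pan 44 mm wide, 18 mm deep, spout open in front (-x); behind it an upright grip plate 10 mm thick (y), 28 mm wide (x), top 62 mm above the underside. Point mid-plate, 45 mm above the underside; the spout's edge is 81 mm from it towards -x, 38 mm lower, 38 mm wide outside, 34 inside; the pan's floor rises at 10 degrees over the last 27 mm.
- slug_shovel_grip (a point): Gem shovel for slugs, 90 g: steel pan 44 mm wide, 18 mm deep, spout open in front (-x); behind it an upright grip plate 10 mm thick (y), 28 mm wide (x), top 62 mm above the underside. Point mid-plate, 45 mm above the underside; the spout's edge is 81 mm from it towards -x, 38 mm lower, 38 mm wide outside, 34 inside; the pan's floor rises at 10 degrees over the last 27 mm.
- rod_shovel_grip (a point): Gem shovel for rods, 90 g: steel pan 44 mm wide, 18 mm deep, spout open in front (-x); behind it an upright grip plate 10 mm thick (y), 28 mm wide (x), top 62 mm above the underside. Point mid-plate, 45 mm above the underside; the spout's edge is 81 mm from it towards -x, 38 mm lower, 38 mm wide outside, 34 inside; the pan's floor rises at 10 degrees over the last 27 mm.
- disc1_center (a point): Centre of round brass disc blank, 15 mm in diameter, 7 mm thick; it lies flat; about 13 g, polished (friction about 0.3); it starts in the disc shovel's pan, or is absent.
- disc2_center (a point): Centre of round brass disc blank, 15 mm in diameter, 7 mm thick; it lies flat; about 13 g, polished (friction about 0.3); it starts in the disc shovel's pan, or is absent.
- slug1_center (a point): Centre of square brass slug, a 12 mm block; about 13 g, polished (friction about 0.3); it starts in the slug shovel's pan, or is absent.
- slug2_center (a point): Centre of square brass slug, a 12 mm block; about 13 g, polished (friction about 0.3); it starts in the slug shovel's pan, or is absent.
- rod1_center (a point): Centre of round brass rod, 9 mm in diameter, 22 mm long, lying; its x axis runs along it; about 13 g, polished (friction about 0.3); it starts in the rod shovel's pan, or is absent.
- rod2_center (a point): Centre of round brass rod, 9 mm in diameter, 22 mm long, lying; its x axis runs along it; about 13 g, polished (friction about 0.3); it starts in the rod shovel's pan, or is absent.
- tray_center (a point): Open aluminium tray with three cells in a row along its y axis: 150 mm long (y), 86 mm wide (x), 22 mm high, walls, dividers and floor 3 mm thick; about 0.35 kg, it starts in the dock, not quite home, and slides on the bench. Point at its middle, 11 mm above its underside. Handle at the +y end; it enters the dock with its -y end first. Dividers as high as the walls.
- tray_handle (a point): Point in the tray's wooden handle, an upright plate at the +y end, 8 mm thick (tray x), reaching 35 mm out from the end wall along y, top 44 mm above the tray's underside. Point 30 mm above the underside, 95 mm from the tray's middle. Axes as the tray's.
- cell_near (a point): Centre of the floor of the tray's cell next to the handle, for the discs: inside 46 mm along tray y, 80 mm along tray x, 19 mm deep. Axes as the tray's.
- cell_middle (a point): Centre of the floor of the tray's cell in the middle, for the slugs: inside 46 mm along tray y, 80 mm along tray x, 19 mm deep. Axes as the tray's.
- cell_far (a point): Centre of the floor of the tray's cell farthest from the handle, for the rods: inside 46 mm along tray y, 80 mm along tray x, 19 mm deep. Axes as the tray's.
- dock_home (a point): Where the tray's middle stands when it is fully home (axes parallel, its end on the stop, its handle out of the mouth). Fixed wooden dock with no floor: side walls 40 mm high, 91 mm apart inside, from 75 mm behind this point (end stop) to 45 mm before it (+y, the open mouth); pale plastic roof, underside 40 mm, top 43 mm above the bench.
- dock_mouth (a point): Middle of the outer end of the dock's mouth, 70 mm from dock_home along the dock's +y. Two cheeks, 30 mm high, flare from the side walls out to here, where they stand about 112 mm apart. Axes as dock_home's: the tray goes in towards -y. Mind the solid bench lamp over the near left of the bench: x 0.16 to 0.40, y 0 to 0.67, z 0.45 to 0.52 m.
- eye_loupe_center (a point): Small black eye loupe, 41 mm across, 30 mm high, standing by the work; to be left alone. Point half-way up.
- pearl_cap_center (a point): Round jar cap with pearls, 66 mm across, 12 mm high; to be left alone. Point half-way up.
Things that resemble listed ones, but are neither listed nor needed, are in the scene too. What is shaped like the part that bears disc_shovel_grip but red is not meant.

How it is judged:
By the outcome, as a careful person would: the job done as asked, in the order asked, and still so for the second after the job is handed in, with the robot touching nothing.
Of disc1, disc2, slug1, slug2, rod1, rod2 only 4 to 6 are there at a start; the rules pass over those that are not, and their reading is None.
At some moment in a run one of tray, disc_shovel, slug_shovel, rod_shovel may be knocked a few centimetres aside while the robot is not near it.
It also fails if it takes over 208 s, if anything falls off the work surface, if the arm or the gripper's body presses on something with over 40 N, if the wrist force passes 120 N, or if a joint passes its speed limit or range.

## Working session

There is one attempt and no reset: what is moved stays moved. The work goes in short steps, Python scripts to look and compute and a shell command to move; the robot and the scene stay as the last step left them, time stands still between calls to the robot, and variables do not carry over. Pictures are saved under pics/ and viewed, and the job is handed in when it is done.

```bash
mkdir -p pics; ls; cat > h.py <<'E'
import numpy as np, cv2
from workcell import bot
from scipy.spatial.transform import Rotation as R
def cal(n):
    c=bot.get_calibration(n); f=240/np.tan(np.radians(c['vertical_fov'])/2)
    o=np.array(c['orientation'])
    M=R.from_euler('xyz',o).as_matrix() if o.shape==(3,) else o
    return f,c['cx'],c['cy'],np.array(c['origin']),M
def px(n,r,c,d,C=None):
    f,cx,cy,o,M=C or cal(n)
    return o+M@np.array([(c-cx)/f*d,(r-cy)/f*d,d])
def pxz(n,r,c,z,C=None):
    f,cx,cy,o,M=C or cal(n)
    v=M@np.array([(c-cx)/f,(r-cy)/f,1]); return o+v*(z-o[2])/v[2]
def proj(n,P,C=None):
    f,cx,cy,o,M=C or cal(n); p=M.T@(np.array(P)-o); return cy+f*p[1]/p[2],cx+f*p[0]/p[2]
def cloud(n,d,C=None):
    f,cx,cy,o,M=C or cal(n)
    v,u=np.mgrid[:480,:640]
    p=np.stack([(u-cx)/f*d,(v-cy)/f*d,d],-1)
    return p@M.T+o
def grab(n,name=None):
    C=cal(n); p,d=bot.grab_frame(n)
    if name: cv2.imwrite('pics/'+name+'.png',p[:,:,::-1])
    return p,d,C
E
python3 - <<'E'
from h import *
s=bot.observe(); print(s)
for n in ['scene','top','wrist']:
    p,d,C=grab(n,n+'0'); print(n,bot.get_calibration(n))
E
```

```text
pics
{'clock': 0.0, 'qpos': array([ 1.02979447,  0.52201204, -0.03632144,  1.60000367,  0.021219  ,
        1.02109801, -0.11284911]), 'qd': array([ 0.00028816, -0.00084179,  0.0002459 ,  0.0005399 , -0.00023072,
       -0.00082126,  0.00044175]), 'joint_efforts': array([ 2.17613183e-05, -9.27091742e+01,  1.97985873e+00, -3.69934523e+01,
        1.79026800e-02,  8.06533964e-03,  3.71034480e-05]), 'position': array([ 0.28330701, -0.55672361,  0.23072858]), 'tool_rot': array([-3.14046152e+00,  1.00313839e-04,  4.70747518e-01]), 'force': array([ 0.98492703,  0.1379326 , -0.11256202]), 'moment': array([ 0.01552281, -0.02979967, -0.02546738]), 'grip_width': 0.08578589353510005}
scene {'vertical_fov': 54.164979010778744, 'cx': 323.81265562728817, 'cy': 236.46962970849856, 'origin': array([ 0.95578343, -0.46977854,  0.7175905 ]), 'orientation': array([-2.44212059, -0.00792613,  0.76170839])}
top {'vertical_fov': 56.90244970821672, 'cx': 322.66194160244294, 'cy': 242.14527896194232, 'origin': array([ 0.51923894, -0.04643265,  1.00595521]), 'orientation': array([-3.08316335, -0.02621356, -1.57719954])}
wrist {'vertical_fov': 63.543503611057595, 'cx': 315.5127075991332, 'cy': 237.1434457022281, 'origin': array([ 0.35262102, -0.52305653,  0.37235881]), 'orientation': array([ 2.83233128e+00,  6.10666066e-04, -1.09923223e+00])}
```

View pics/top0.png

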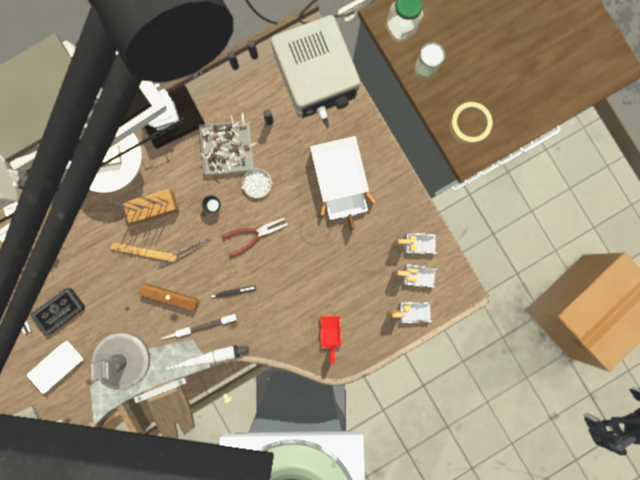

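View pics/scene0.png

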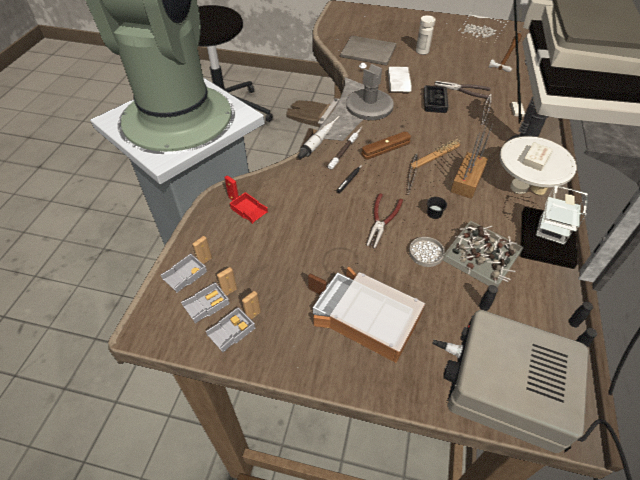

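View pics/wrist0.png

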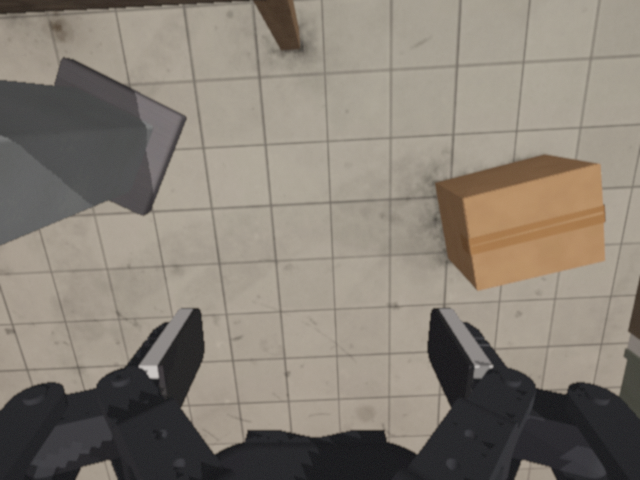

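The top view shows the dock and tray around (345,175), handle at (350,222), and three shovels near (418,243), (418,276), (412,312). The red look-alike is at (330,335).

```bash
python3 - <<'E'
from h import *
np.set_printoptions(precision=4,suppress=True)
for n in ['top','scene']:
    p,d,C=grab(n); 
    W=cloud(n,d,C)
    print(n,'axes',C[4][:,0],C[4][:,1],C[4][:,2])
    for t in ['disc_shovel_grip','slug_shovel_grip','rod_shovel_grip','disc1_center','slug1_center','rod1_center','tray_handle','tray_center','dock_home','dock_mouth']:
        for k in bot.tip_of(n,t)[:4]:
            r,c=k['centre']; ri,ci=int(round(r)),int(round(c))
            print(n,t,round(k['score'],2),np.round([r,c],1),W[ri,ci] if 0<=ri<480 and 0<=ci<640 else None)
    print(bot.observe()['clock'])
p=cv2.imread('pics/top0.png')[120:380,290:480]; cv2.imwrite('pics/topz.png',cv2.resize(p,None,fx=3,fy=3,interpolation=cv2.INTER_CUBIC)[:600*2])
p=cv2.imread('pics/scene0.png')[220:370,130:430]; cv2.imwrite('pics/scz.png',cv2.resize(p,None,fx=2.6,fy=2.6,interpolation=cv2.INTER_CUBIC))
E
python3 -c "
import cv2;p=cv2.imread('pics/topz.png');print(p.shape);cv2.imwrite('pics/topz2.png',p[:,:] if p.shape[0]<=600 else cv2.resize(p,None,fx=600/p.shape[0],fy=600/p.shape[0]))"
```

```text
top axes [-0.0064 -0.9996  0.0262] [-0.9983  0.0049 -0.0584] [ 0.0582 -0.0265 -0.998 ]
top disc_shovel_grip 0.9 [313.9 395.4] [ 0.4208 -0.2241  0.0631]
top disc_shovel_grip 0.84 [355.6 331. ] [ 0.3339 -0.0876  0.0608]
top disc_shovel_grip 0.59 [308.6 407.5] [ 0.426  -0.2637  0.0095]
top slug_shovel_grip 0.55 [241.1 401.8] [ 0.5758 -0.2413  0.0646]
top slug_shovel_grip 0.33 [226.6 352.1] [ 0.6084 -0.1365  0.0421]
top rod_shovel_grip 0.66 [275.1 403.4] [ 0.5031 -0.2435  0.0586]
top rod_shovel_grip 0.39 [182.3 342.2] [ 0.7078 -0.1155  0.0425]
top disc1_center 0.48 [306.4 409.1] [ 0.4328 -0.2658  0.0106]
top disc1_center 0.21 [204.2 347.5] [ 0.665  -0.1317  0.0012]
top slug1_center 0.51 [238.1 414.8] [ 0.5856 -0.2818  0.0124]
top rod1_center 0.53 [270.3 412.6] [ 0.5134 -0.2764  0.0102]
top tray_handle 0.87 [225.5 349.5] [ 0.6109 -0.1325  0.0384]
top tray_handle 0.26 [179.1 342.1] [ 0.7147 -0.1156  0.041 ]
top tray_handle 0.23 [304.8 408.6] [ 0.4345 -0.2672  0.0044]
top tray_center 0.79 [186.1 340.2] [ 0.699  -0.111   0.0422]
top tray_center 0.17 [207.4 345.6] [ 0.6582 -0.1271  0.0005]
to
[... 475 characters left out ...]
5.4 230.9] [ 0.3424 -0.093   0.0518]
scene disc_shovel_grip 0.84 [245.1 200.2] [ 0.4271 -0.2331  0.0546]
scene slug_shovel_grip 0.62 [302.3 249.9] [ 0.5813 -0.2474  0.0489]
scene rod_shovel_grip 0.72 [277.4 227.2] [ 0.515  -0.2424  0.0504]
scene disc1_center 0.62 [269.4 195.4] [ 0.4306 -0.2581  0.0089]
scene slug1_center 0.62 [294.9 209.4] [ 0.4957 -0.2754  0.0096]
scene slug1_center 0.55 [328.9 241.6] [ 0.592  -0.2795  0.013 ]
scene slug1_center 0.38 [278.6 315.6] [ 0.6247 -0.1347  0.0424]
scene tray_handle 0.7 [278.5 313. ] [ 0.6199 -0.1372  0.0432]
scene tray_handle 0.43 [268.1 196.3] [ 0.43   -0.2554  0.0088]
scene dock_home 0.84 [315.3 366.5] [ 0.7348 -0.1296  0.0434]
1.25
(780, 570, 3)
```

```bash
python3 -c "
import cv2
p=cv2.imread('pics/top0.png')[225:330,380:450]; cv2.imwrite('pics/topsh.png',cv2.resize(p,None,fx=5.5,fy=5.5,interpolation=cv2.INTER_CUBIC))
"
```

```text
(no output)
```

View pics/topsh.png

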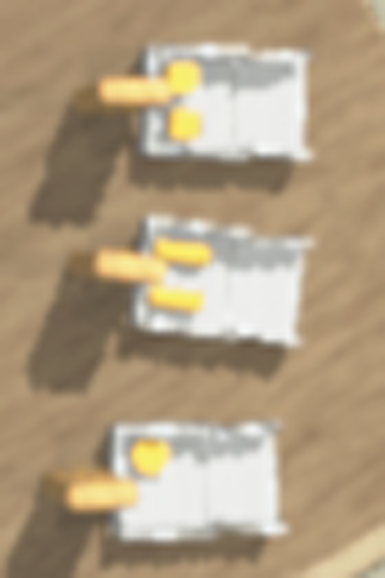

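View pics/scz.png

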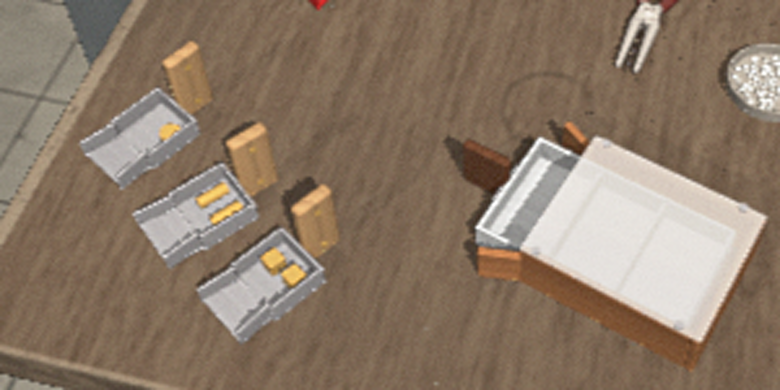

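View pics/topz2.png

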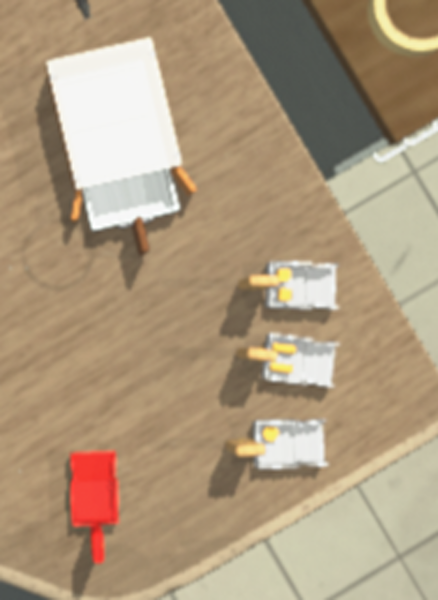

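The shovels hold 1 disc, 2 rods and 2 slugs. Next I'll measure the dock, tray and shovel axes from the depth data.

```bash
cat >> h.py <<'E'
def rect(W,m):
    P=W[m][:,:2].astype(np.float32)*1000
    (c,s,a)=cv2.minAreaRect(P); b=cv2.boxPoints((c,s,a)); return np.round(c,1),np.round(s,1),round(a,1),np.round(b,1)
def blobs(W,mask,minpx=15):
    n,l,st,ce=cv2.connectedComponentsWithStats(mask.astype(np.uint8))
    return [(l==i) for i in range(1,n) if st[i,4]>=minpx]
def shovels(n='top'):
    """grip plates: find plate tops z 50..70mm"""
    p,d,C=grab(n); W=cloud(n,d,C)
    x,y,z=W[...,0],W[...,1],W[...,2]
    reg=(x>.2)&(x<.95)&(y>-.45)&(y<.15)
    return p,d,C,W,reg
E
python3 - <<'E'
from h import *
np.set_printoptions(precision=4,suppress=True)
p,d,C,W,reg=shovels(); z=W[...,2]
for lo,hi in [(.034,.050),(.05,.07),(.012,.03)]:
    print(lo,hi)
    for m in blobs(W,reg&(z>lo)&(z<hi)):
        c,s,a,b=rect(W,m); print(m.sum(),c,s,a,b.tolist(), 'zmed',np.median(z[m]).round(4), np.argwhere(m).mean(0).round())
b=reg&(abs(z)<.01); print('bench z med',np.median(z[b]))
print(bot.observe()['clock'])
E
```

```text
0.034 0.05
15 [934.4  10.4] [32.5  1.3] 20.8 [[919.0, 5.300000190734863], [919.4000244140625, 4.099999904632568], [949.7999877929688, 15.600000381469727], [949.4000244140625, 16.799999237060547]] zmed 0.0379 [ 81. 284.]
30 [ 904.1 -137.9] [ 4.2 33.5] 30.5 [[893.7999877929688, -124.5], [910.7999877929688, -153.39999389648438], [914.4000244140625, -151.3000030517578], [897.4000244140625, -122.4000015258789]] zmed 0.0423 [ 95. 351.]
189 [875.2 -63.4] [130.4  38.4] 81.8 [[846.9000244140625, -125.19999694824219], [884.9000244140625, -130.60000610351562], [903.5, -1.600000023841858], [865.5, 3.9000000953674316]] zmed 0.0424 [107. 319.]
26 [852.3  46.5] [ 9.  17.7] 25.8 [[844.4000244140625, 52.5], [852.0999755859375, 36.599998474121094], [860.2000122070312, 40.5], [852.5, 56.400001525878906]] zmed 0.0422 [118. 268.]
2637 [ 737.4 -108.7] [126.5 103.2] 13.0 [[664.2000122070312, -72.69999694824219], [687.4000244140625, -173.1999969482422], [810.5999755859375, -144.8000030517578], [787.4000244140625, -44.20000076293945]] zmed 0.0422 [169. 339.]
64 [ 620.9 -134.1] [34.7  8.1] 14.4 [[603.0, -134.
[... 5385 characters left out ...]
29998779296875, -213.1999969482422]] zmed 0.0178 [307. 401.]
84 [377.5 -88.9] [42.3 70.3] 89.5 [[342.20001220703125, -109.69999694824219], [412.5, -110.4000015258789], [412.79998779296875, -68.0], [342.5, -67.4000015258789]] zmed 0.0177 [338. 331.]
39 [ 399.2 -278.8] [66.3  8.7] 84.2 [[391.5, -311.3999938964844], [400.1000061035156, -312.20001220703125], [406.8999938964844, -246.1999969482422], [398.20001220703125, -245.39999389648438]] zmed 0.0171 [321. 415.]
282 [336.4 122.7] [27.1 60.4] 13.4 [[316.20001220703125, 149.0], [330.20001220703125, 90.19999694824219], [356.6000061035156, 96.5], [342.6000061035156, 155.3000030517578]] zmed 0.0229 [352. 233.]
bench z med -0.0004944276496987587
1.3
```

```bash
cat >> h.py <<'E'
def plan(x,y,z,rpy=None,step=30.):
    """target TCP in mm; prints tool-frame total shift and turn"""
    s=bot.observe(); Rc=R.from_euler('xyz',s['tool_rot'])
    D=np.array([x,y,z])-s['position']*1000
    t=Rc.inv().apply(D); n=int(np.ceil(np.linalg.norm(t)/step)) or 1
    print('pos',np.round(s['position']*1000,1),'rot',np.round(s['tool_rot'],4),'w',round(s['grip_width']*1000,1),'F',np.round(s['force'],1),'t',round(s['clock'],2))
    print('shift',np.round(t,1),'rows',n,'each',np.round(t/n,2))
    if rpy is not None:
        v=(Rc.inv()*R.from_euler('xyz',rpy)).as_rotvec(); m=int(np.ceil(np.linalg.norm(v)/.14)) or 1
        print('turn',np.round(v,4),'rows',m,'each',np.round(v/m,4))
E
python3 - <<'E'
from h import *
plan(619,-134.5,150,[np.pi,0,.227])
E
```

```text
pos [ 283.5 -557.   231.3] rot [-3.1416 -0.      0.4708] w 85.5 F [-0.2  0.2 -0.1] t 1.3
shift [ 490.7 -224.4   81.3] rows 19 each [ 25.82 -11.81   4.28]
turn [-0.     -0.      0.2438] rows 2 each [-0.     -0.      0.1219]
```

```bash
python3 -m inch '[{"dx":26,"dy":-12,"dz":1},{"dx":26,"dy":-12,"dz":1},{"dx":26,"dy":-12,"dz":1},{"dx":26,"dy":-12,"dz":1},{"dx":26,"dy":-12,"dz":1},{"dx":26,"dy":-12,"dz":1},{"dx":26,"dy":-12,"dz":1},{"dx":26,"dy":-12,"dz":1},{"dx":26,"dy":-12,"dz":1},{"dx":26,"dy":-12,"dz":1}]' && python3 -m inch '[{"dx":26,"dy":-12,"dz":5},{"dx":26,"dy":-12,"dz":8},{"dx":26,"dy":-12,"dz":8},{"dx":26,"dy":-12,"dz":10},{"dx":26,"dy":-12,"dz":10},{"dx":26,"dy":-12,"dz":10},{"dx":26,"dy":-12,"dz":10},{"dx":26,"dy":-10,"dz":10},{"rz":0.122,"hand":-0.2},{"rz":0.122,"hand":-0.2}]'
python3 - <<'E'
from h import *
plan(619,-134.5,150,[np.pi,0,.227]); print(bot.observe()['qpos'])
E
```

```text
pos [ 283.5 -557.   231.3] rot [-3.1416 -0.      0.4708] w 85.5 F [-0.2  0.2 -0.1] t 1.3
shift [ 490.7 -224.4   81.3] rows 19 each [ 25.82 -11.81   4.28]
turn [-0.     -0.      0.2438] rows 2 each [-0.     -0.      0.1219]
[ 1.02979773  0.52140298 -0.03629809  1.59949103  0.02119027  1.02111439
 -0.11279158]schema error: expected keys dx, dy, dz, rx, ry, rz, hand
```

Every key is required in each row.

```bash
python3 -m inch '[{"dx":26,"dy":-12,"dz":1,"rx":0,"ry":0,"rz":0,"hand":-1},{"dx":26,"dy":-12,"dz":1,"rx":0,"ry":0,"rz":0,"hand":-1},{"dx":26,"dy":-12,"dz":1,"rx":0,"ry":0,"rz":0,"hand":-1},{"dx":26,"dy":-12,"dz":1,"rx":0,"ry":0,"rz":0,"hand":-1},{"dx":26,"dy":-12,"dz":1,"rx":0,"ry":0,"rz":0,"hand":-1},{"dx":26,"dy":-12,"dz":1,"rx":0,"ry":0,"rz":0,"hand":-1},{"dx":26,"dy":-12,"dz":1,"rx":0,"ry":0,"rz":0,"hand":-1},{"dx":26,"dy":-12,"dz":1,"rx":0,"ry":0,"rz":0,"hand":-1},{"dx":26,"dy":-12,"dz":1,"rx":0,"ry":0,"rz":0,"hand":-1},{"dx":26,"dy":-12,"dz":1,"rx":0,"ry":0,"rz":0,"hand":-1}]' 
python3 - <<'E'
from h import *
plan(619,-134.5,150,[np.pi,0,.227]); print(bot.observe()['qpos'])
E
```

```text
clock: 2.3
position: [0.4614, -0.3312, 0.2214]
tool_rot: [3.141, -0.0, 0.471]
force: [-0.0, -0.8, 0.5]
grip_width: 0.0853
pos [ 461.4 -331.2  221.4] rot [ 3.1414e+00 -1.0000e-04  4.7070e-01] w 85.3 F [-0.  -0.8  0.5] t 2.3
shift [ 229.6 -103.9   71.4] rows 9 each [ 25.52 -11.54   7.93]
turn [ 2.000e-04 -1.000e-04  2.437e-01] rows 2 each [ 1.000e-04 -1.000e-04  1.218e-01]
[ 0.58871263  0.44266878 -0.09634871  1.7615058   0.0510882   0.93960273
 -0.62865699]
```

```bash
python3 -m inch '[{"dx":25.5,"dy":-11.5,"dz":8,"rx":0,"ry":0,"rz":0,"hand":-1},{"dx":25.5,"dy":-11.5,"dz":8,"rx":0,"ry":0,"rz":0,"hand":-1},{"dx":25.5,"dy":-11.5,"dz":8,"rx":0,"ry":0,"rz":0,"hand":-0.3},{"dx":25.5,"dy":-11.5,"dz":8,"rx":0,"ry":0,"rz":0,"hand":-0.3},{"dx":25.5,"dy":-11.5,"dz":8,"rx":0,"ry":0,"rz":0,"hand":-0.3},{"dx":25.5,"dy":-11.5,"dz":8,"rx":0,"ry":0,"rz":0,"hand":-0.3},{"dx":25.5,"dy":-11.5,"dz":8,"rx":0,"ry":0,"rz":0,"hand":-0.3},{"dx":25.5,"dy":-11.5,"dz":8,"rx":0,"ry":0,"rz":0,"hand":-0.3},{"dx":0,"dy":0,"dz":0,"rx":0,"ry":0,"rz":0.122,"hand":-0.3},{"dx":0,"dy":0,"dz":0,"rx":0,"ry":0,"rz":0.122,"hand":-0.3}]' 
python3 - <<'E'
from h import *
np.set_printoptions(precision=4,suppress=True)
plan(619,-134.5,11,[np.pi,0,.227]); print(bot.observe()['qpos'])
p,d,C=grab('wrist','w1'); W=cloud('wrist',d,C); z=W[...,2]
reg=(abs(W[...,0]-.62)<.08)&(abs(W[...,1]+.13)<.06)
for m in blobs(W,reg&(z>.036)&(z<.05),40): c,s,a,b=rect(W,m); print(m.sum(),c,s,a,np.median(z[m]))
E
```

```text
clock: 3.3
position: [0.6011, -0.1567, 0.1568]
tool_rot: [-3.141, 0.0, 0.223]
force: [-0.5, -0.6, 0.1]
grip_width: 0.0555
pos [ 601.1 -156.7  156.8] rot [-3.141   0.0004  0.2234] w 55.5 F [-0.5 -0.6  0.1] t 3.3
shift [ 22.4 -17.6 145.8] rows 5 each [ 4.48 -3.52 29.16]
turn [-0.0006  0.0004 -0.0036] rows 1 each [-0.0006  0.0004 -0.0036]
[ 0.1949  0.5987 -0.0519  1.6765  0.0379  0.868  -1.2199]
6264 [ 694.2 -119.7] [ 32.4 103.1] 12.7 0.04195632962180634
627 [ 624.1 -134.7] [34.9  8. ] 13.0 0.04235119890338118
```

View pics/w1.png

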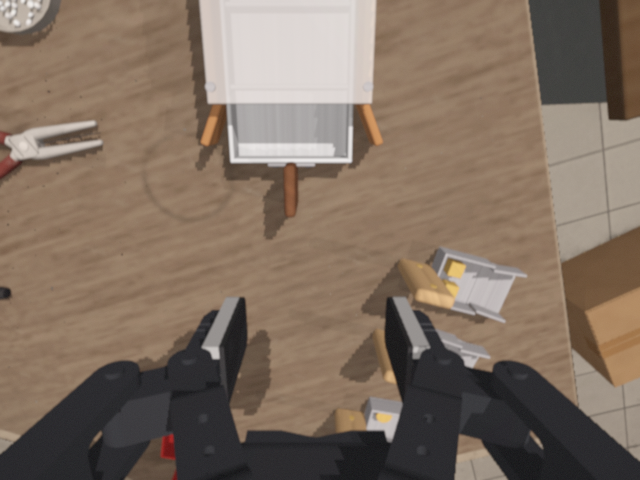

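The wrist view puts the handle at (290,190), measured at (0.624,-0.135) and 13.0°. Descending onto it.

```bash
python3 -m inch '[{"dx":8,"dy":-6,"dz":16,"rx":0,"ry":0,"rz":0,"hand":-0.3},{"dx":8,"dy":-6,"dz":20,"rx":0,"ry":0,"rz":0,"hand":-0.3},{"dx":8,"dy":-5.5,"dz":20,"rx":0,"ry":0,"rz":-0.004,"hand":-0.3},{"dx":0,"dy":0,"dz":20,"rx":0,"ry":0,"rz":0,"hand":-0.3},{"dx":0,"dy":0,"dz":20,"rx":0,"ry":0,"rz":0,"hand":-0.3},{"dx":0,"dy":0,"dz":10,"rx":0,"ry":0,"rz":0,"hand":-0.3}]' 
python3 - <<'E'
from h import *
plan(621,-134.5,11,[np.pi,0,.227])
E
```

```text
clock: 3.95
position: [0.6195, -0.1345, 0.0489]
tool_rot: [-3.14, 0.002, 0.234]
force: [-0.3, -0.5, -0.3]
grip_width: 0.0553
pos [ 619.5 -134.5   48.9] rot [-3.1403e+00  2.1000e-03  2.3390e-01] w 55.3 F [-0.3 -0.5 -0.3] t 3.95
shift [ 1.6  0.4 37.9] rows 2 each [ 0.78  0.2  18.94]
turn [-0.0013  0.0021  0.0069] rows 1 each [-0.0013  0.0021  0.0069]
```

```bash
python3 -m inch '[{"dx":1,"dy":0,"dz":15,"rx":0,"ry":0,"rz":0.004,"hand":-0.3},{"dx":0,"dy":0,"dz":14,"rx":0,"ry":0,"rz":0,"hand":-0.3},{"dx":0,"dy":0,"dz":9,"rx":0,"ry":0,"rz":0,"hand":-0.3},{"dx":0,"dy":0,"dz":0,"rx":0,"ry":0,"rz":0,"hand":1},{"dx":0,"dy":0,"dz":0,"rx":0,"ry":0,"rz":0,"hand":1},{"dx":0,"dy":0,"dz":0,"rx":0,"ry":0,"rz":0,"hand":1},{"dx":0,"dy":0,"dz":0,"rx":0,"ry":0,"rz":0,"hand":1},{"dx":0,"dy":0,"dz":0,"rx":0,"ry":0,"rz":0,"hand":1},{"dx":0,"dy":0,"dz":0,"rx":0,"ry":0,"rz":0,"hand":1}]' 50
python3 - <<'E'
from h import *
plan(621,-134.5,11,[np.pi,0,.227])
E
```

```text
clock: 4.85
position: [0.6217, -0.1349, 0.0141]
tool_rot: [3.141, -0.001, 0.227]
force: [-2.2, 1.3, 6.0]
grip_width: 0.0074
pos [ 621.7 -134.9   14.1] rot [ 3.1413e+00 -1.0000e-03  2.2690e-01] w 7.4 F [-2.2  1.3  6. ] t 4.85
shift [-0.6 -0.6  3.1] rows 1 each [-0.62 -0.56  3.09]
turn [ 0.0003 -0.001  -0.0001] rows 1 each [ 0.0003 -0.001  -0.0001]
```

```bash
python3 -m inch '[{"dx":-5,"dy":0,"dz":0,"rx":0,"ry":0,"rz":0,"hand":1},{"dx":-15,"dy":0,"dz":0,"rx":0,"ry":0,"rz":0,"hand":1},{"dx":-20,"dy":0,"dz":0,"rx":0,"ry":0,"rz":0,"hand":1},{"dx":-20,"dy":0,"dz":0,"rx":0,"ry":0,"rz":0,"hand":1},{"dx":-20,"dy":0,"dz":0,"rx":0,"ry":0,"rz":0,"hand":1},{"dx":-20,"dy":0,"dz":0,"rx":0,"ry":0,"rz":0,"hand":1},{"dx":-20,"dy":0,"dz":0,"rx":0,"ry":0,"rz":0,"hand":1},{"dx":-20,"dy":0,"dz":0,"rx":0,"ry":0,"rz":0,"hand":1},{"dx":-12,"dy":0,"dz":0,"rx":0,"ry":0,"rz":0,"hand":1},{"dx":0,"dy":0,"dz":0,"rx":0,"ry":0,"rz":0,"hand":1}]'
python3 - <<'E'
from h import *
plan(621,-134.5,11,[np.pi,0,.227]);grab('scene','s1')
E
```

```text
clock: 5.85
position: [0.4714, -0.17, 0.014]
tool_rot: [3.141, 0.001, 0.225]
force: [-10.8, -1.7, 21.2]
grip_width: 0.0071
pos [ 471.4 -170.    14. ] rot [3.1412e+00 9.0000e-04 2.2540e-01] w 7.1 F [-10.8  -1.7  21.2] t 5.85
shift [153.7  -1.2   2.9] rows 6 each [25.62 -0.2   0.48]
turn [ 0.0004  0.0009 -0.0016] rows 1 each [ 0.0004  0.0009 -0.0016]
```

View pics/s1.png

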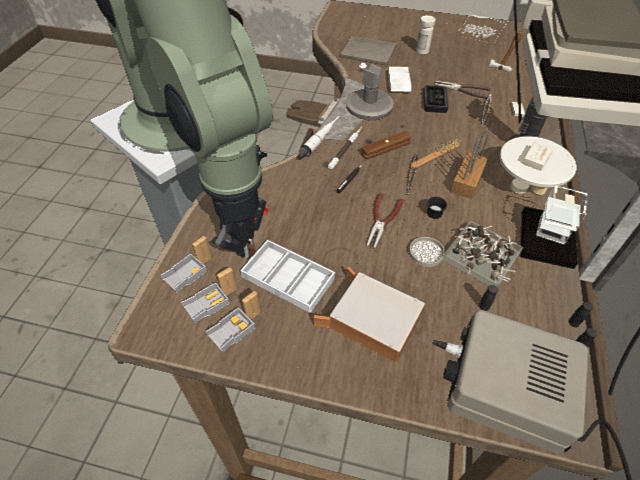

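The tray is fully out at scene (290,272), clear of the cheeks. Releasing and lifting.

```bash
python3 -m inch '[{"dx":0,"dy":0,"dz":-2,"rx":0,"ry":0,"rz":0,"hand":-0.4},{"dx":0,"dy":0,"dz":0,"rx":0,"ry":0,"rz":0,"hand":-0.4},{"dx":0,"dy":0,"dz":0,"rx":0,"ry":0,"rz":0,"hand":-0.4},{"dx":0,"dy":0,"dz":-10,"rx":0,"ry":0,"rz":0,"hand":-0.4},{"dx":0,"dy":0,"dz":-25,"rx":0,"ry":0,"rz":0,"hand":-0.4},{"dx":0,"dy":0,"dz":-30,"rx":0,"ry":0,"rz":0,"hand":-0.4},{"dx":0,"dy":0,"dz":-30,"rx":0,"ry":0,"rz":0,"hand":-0.4},{"dx":0,"dy":0,"dz":-30,"rx":0,"ry":0,"rz":0,"hand":-0.4},{"dx":0,"dy":0,"dz":-30,"rx":0,"ry":0,"rz":0,"hand":-0.4}]'
python3 - <<'E'
from h import *
plan(471,-170,250,[np.pi,0,np.pi/2]); print(bot.observe()['qpos'])
E
```

```text
clock: 6.8
position: [0.4729, -0.169, 0.1722]
tool_rot: [3.142, -0.0, 0.227]
force: [-0.6, 0.3, 0.2]
grip_width: 0.0597
pos [ 472.9 -169.   172.2] rot [ 3.1415e+00 -3.0000e-04  2.2690e-01] w 59.7 F [-0.6  0.3  0.2] t 6.8
shift [ -2.1   0.5 -77.8] rows 3 each [ -0.68   0.18 -25.93]
turn [ 3.0000e-04 -2.0000e-04 -1.3439e+00] rows 10 each [ 0.     -0.     -0.1344]
[ 0.28696146  0.40870264 -0.07959835  1.97521097  0.04585989  0.75905414
 -1.16330416]
```

```bash
python3 -m inch '[{"dx":0,"dy":0,"dz":-10,"rx":0,"ry":0,"rz":-0.1344,"hand":-0.4},{"dx":0,"dy":0,"dz":-10,"rx":0,"ry":0,"rz":-0.1344,"hand":-0.4},{"dx":0,"dy":0,"dz":-10,"rx":0,"ry":0,"rz":-0.1344,"hand":-0.4},{"dx":0,"dy":0,"dz":-10,"rx":0,"ry":0,"rz":-0.1344,"hand":-0.4},{"dx":0,"dy":0,"dz":-10,"rx":0,"ry":0,"rz":-0.1344,"hand":-0.4},{"dx":0,"dy":0,"dz":-10,"rx":0,"ry":0,"rz":-0.1344,"hand":-0.4},{"dx":0,"dy":0,"dz":-10,"rx":0,"ry":0,"rz":-0.1344,"hand":-0.4},{"dx":0,"dy":0,"dz":0,"rx":0,"ry":0,"rz":-0.1344,"hand":-0.4},{"dx":0,"dy":0,"dz":0,"rx":0,"ry":0,"rz":-0.1344,"hand":-0.4},{"dx":0,"dy":0,"dz":0,"rx":0,"ry":0,"rz":-0.1344,"hand":-0.4}]'
python3 -m inch '[{"dx":0,"dy":0,"dz":0,"rx":0,"ry":0.145,"rz":0,"hand":-0.4},{"dx":0,"dy":0,"dz":0,"rx":0,"ry":0.145,"rz":0,"hand":-0.4},{"dx":0,"dy":0,"dz":0,"rx":0,"ry":0.145,"rz":0,"hand":-0.4},{"dx":0,"dy":0,"dz":0,"rx":0,"ry":0.145,"rz":0,"hand":-0.4},{"dx":0,"dy":0,"dz":0,"rx":0,"ry":0.145,"rz":0,"hand":-0.4},{"dx":0,"dy":0,"dz":0,"rx":0,"ry":0.145,"rz":0,"hand":-0.4},{"dx":0,"dy":0,"dz":0,"rx":0,"ry":0,"rz":0,"hand":-0.4}]'
python3 - <<'E'
from h import *
plan(471,-170,250,[np.pi,0,np.pi/2]); print(bot.observe()['qpos'])
E
```

```text
clock: 7.8
position: [0.4729, -0.1691, 0.241]
tool_rot: [3.141, 0.0, 1.576]
force: [0.5, 0.9, -0.2]
grip_width: 0.0597
clock: 8.5
position: [0.4718, -0.1715, 0.2378]
tool_rot: [-3.135, -0.878, 1.561]
force: [-0.9, 0.3, -0.5]
grip_width: 0.0595
pos [ 471.8 -171.5  237.8] rot [-3.1352 -0.8775  1.5612] w 59.5 F [-0.9  0.3 -0.5] t 8.5
shift [10.3 -0.9 -6.7] rows 1 each [10.31 -0.86 -6.66]
turn [-0.0018 -0.8775 -0.0061] rows 7 each [-0.0003 -0.1254 -0.0009]
[ 0.99059481  0.71551256 -0.54036327  1.64624253 -0.41910669  1.34028436
  0.67632957]
```

```bash
python3 -m inch '[{"dx":0,"dy":0,"dz":0,"rx":0,"ry":-0.146,"rz":0,"hand":-0.4},{"dx":0,"dy":0,"dz":0,"rx":0,"ry":-0.146,"rz":0,"hand":-0.4},{"dx":0,"dy":0,"dz":0,"rx":0,"ry":-0.146,"rz":0,"hand":-0.4},{"dx":0,"dy":0,"dz":0,"rx":0,"ry":-0.146,"rz":0,"hand":-0.4},{"dx":0,"dy":0,"dz":0,"rx":0,"ry":-0.146,"rz":0,"hand":-0.4},{"dx":0,"dy":0,"dz":0,"rx":0,"ry":-0.146,"rz":0,"hand":-0.4},{"dx":0,"dy":0,"dz":0,"rx":0,"ry":0,"rz":0,"hand":-0.4}]'
cat >> h.py <<'E'
def look(cams=('top','wrist','scene'),reg=((.35,.68),(-.40,-.05)),name=None):
    for n in cams:
        p,d,C=grab(n,(name+n) if name else None); W=cloud(n,d,C); x,y,z=W[...,0],W[...,1],W[...,2]
        g=(x>reg[0][0])&(x<reg[0][1])&(y>reg[1][0])&(y<reg[1][1])
        for lab,lo,hi in [('plate',.052,.068),('handle',.037,.049)]:
            for m in blobs(W,g&(z>lo)&(z<hi),30):
                c,s,a,b=rect(W,m)
                if 22<max(s)<42 and min(s)<16: print(n,lab,m.sum(),c,s,a,'z',np.median(z[m]).round(4))
        # tray rim
        m=g&(z>.0185)&(z<.026)&(x<.66)&(y>-.22)
        bl=blobs(W,m,150)
        for q in bl:
            c,s,a,b=rect(W,q); print(n,'tray?',q.sum(),c,s,a)
E
python3 - <<'E'
from h import *
plan(506,-243,250,[np.pi,0,np.pi/2])
look(name='l1')
E
```

```text
clock: 9.2
position: [0.4747, -0.1644, 0.2429]
tool_rot: [3.136, 0.013, 1.58]
force: [0.5, -0.1, -0.3]
grip_width: 0.0595
pos [ 474.7 -164.4  242.9] rot [3.1362 0.0132 1.5801] w 59.5 F [ 0.5 -0.1 -0.3] t 9.2
shift [-79.   30.6  -5.9] rows 3 each [-26.34  10.22  -1.95]
turn [0.0054 0.0132 0.0094] rows 1 each [0.0054 0.0132 0.0094]
top plate 62 [ 574.1 -246.3] [27.6  8.6] 88.6 z 0.061
wrist plate 345 [ 421.2 -231.7] [10.1 27.6] 1.4 z 0.0602
wrist plate 341 [ 509.  -243.5] [27.  10.4] 82.5 z 0.0603
wrist plate 360 [ 577.6 -246.4] [27.6 10.7] 85.2 z 0.0602
wrist handle 356 [ 474.  -170.9] [35.8  8.3] 13.6 z 0.0423
wrist handle 86 [ 425.2 -229.3] [ 8.  25.6] 22.3 z 0.0432
wrist handle 84 [ 505.4 -241.5] [26.6  7.8] 62.7 z 0.043
wrist handle 127 [ 573.9 -245.4] [28.   8.5] 70.6 z 0.0429
wrist tray? 2266 [ 547.6 -154.1] [184.2  86.4] 13.1
scene plate 108 [ 422.8 -230.5] [27.8 11.6] 84.5 z 0.0599
scene plate 118 [ 510.3 -242.8] [27.8 11.2] 87.6 z 0.0602
scene plate 124 [ 578.8 -245.5] [28.2 10.6] 89.1 z 0.0605
scene handle 85 [ 475.5 -169.8] [35.3  8.2] 14.9 z 0.043
scene handle 60 [ 425.9 -231.4] [27.   6.3] 82.9 z 0.0429
scene handle 67 [ 513.4 -243.7] [27.4  6.5] 74.2 z 0.0427
scene handle 62 [ 581.9 -245.9] [27.7  7.6] 76.0 z 0.0436
scene tray? 652 [ 548.2 -152.4] [184.1  87.7] 12.9
```

View pics/l1wrist.png

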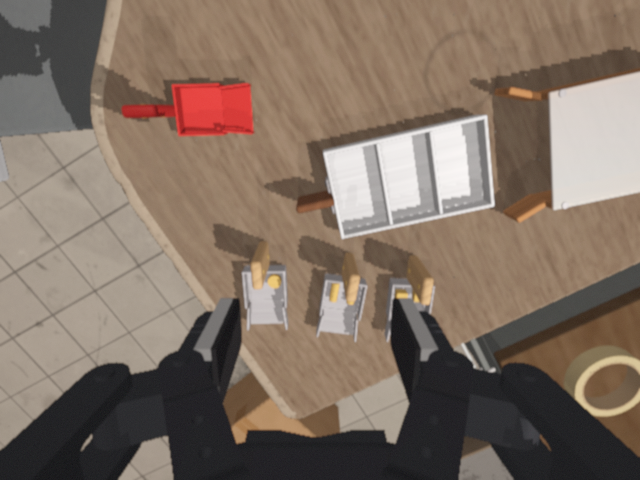

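View pics/l1top.png

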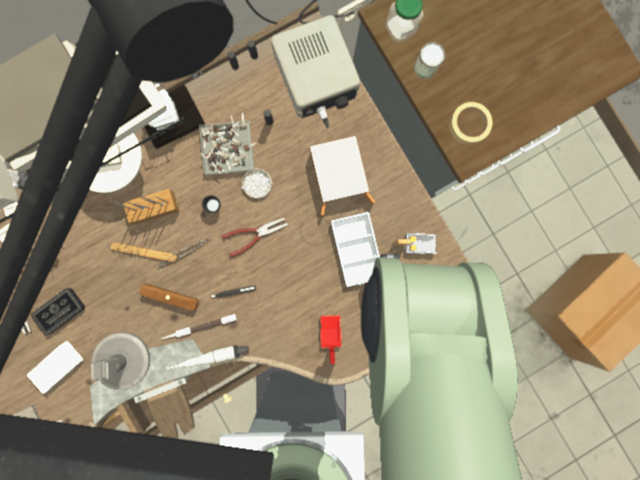

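Red look-alike is at (200,108). The tray is at (410,175) with the loaded shovels at (265,290), (342,300) and (410,300). The wrist and scene views agree on positions, and the top view is off by about 3 mm in x. Now I'll move over the slug shovel and get exact yaws.

```bash
python3 -m inch '[{"dx":0,"dy":25,"dz":0,"rx":0.005,"ry":0.012,"rz":0,"hand":0.0},{"dx":0,"dy":25,"dz":0,"rx":0,"ry":0,"rz":0,"hand":0.0},{"dx":0,"dy":25,"dz":0,"rx":0,"ry":0,"rz":0,"hand":0.0},{"dx":0,"dy":25,"dz":0,"rx":0,"ry":0,"rz":0,"hand":0.0},{"dx":0,"dy":0,"dz":0,"rx":0,"ry":0,"rz":0,"hand":0.0}]'
cat >> h.py <<'E'
def shov(n,names=('disc','slug','rod')):
    p,d,C=grab(n,None); W=cloud(n,d,C)
    for t in names:
        for k in bot.trace(n,t+'_shovel_grip')[:3]:
            if k['score']<.3: continue
            m=k['region']&(W[...,2]>-.004)
            pm=m&(W[...,2]>.05); am=cv2.morphologyEx(m.astype(np.uint8),cv2.MORPH_OPEN,np.ones((3,3)))>0
            if pm.sum()<10: continue
            cp=W[pm][:,:2].mean(0)*1000
            c,s,a,b=rect(W,am&(W[...,2]<.03)) if (am&(W[...,2]<.03)).sum()>20 else (0,0,0,0)
            print(n,t,round(k['score'],2),'plate',cp.round(1),rect(W,pm)[:3],'pan',c,s,a)
E
python3 - <<'E'
from h import *
plan(506,-243,250,[np.pi,0,np.pi/2])
shov('wrist');shov('scene')
grab('wrist','w2')
E
```

```text
clock: 9.85
position: [0.5749, -0.1701, 0.2393]
tool_rot: [-3.137, -0.008, 1.569]
force: [-0.7, 0.2, -0.2]
grip_width: 0.0426
pos [ 574.9 -170.1  239.3] rot [-3.137  -0.008   1.5692] w 42.6 F [-0.7  0.2 -0.2] t 9.85
shift [-72.9 -68.9 -11. ] rows 4 each [-18.22 -17.21  -2.75]
turn [-0.0046 -0.008  -0.0016] rows 1 each [-0.0046 -0.008  -0.0016]
wrist disc 0.7 plate [ 427.3 -227. ] (array([ 489.9, -163.5]), array([218.1,  24.1]), 45.0) pan [ 415.6 -268.9] [ 58.1 101.8] 1.6
wrist disc 0.57 plate [346.3 -91. ] (array([448.9, -90.4]), array([253.2,   9.9]), 0.2) pan [374.8 -89.6] [82.3 43.8] 1.1
wrist slug 0.72 plate [ 577.6 -241.4] (array([ 577.5, -177.5]), array([165.3,  10.1]), 89.9) pan [ 576.5 -282.4] [99.7 44. ] 87.7
wrist rod 0.73 plate [575.5 -94.9] (array([575.5, -94.9]), array([0., 0.]), 0.0) pan [ 543.7 -158. ] [199.9  93.5] 13.2
scene disc 0.85 plate [ 379.9 -116.2] (array([ 644.5, -273.4]), array([ 18.3, 735.8]), 59.2) pan [360.5 -82. ] [111.6  59. ] 1.9
scene disc 0.7 plate [ 442.7 -240.2] (array([ 682.4, -354.3]), array([ 25.9, 592.9]), 64.6) pan [ 416.4 -265.7] [94.3 60.5] 89.8
scene slug 0.75 plate [ 586.3 -250.3] (array([ 760.7, -360.9]), array([ 25.4, 446. ]), 57.6) pan [ 572.6 -279.6] [94.  55.9] 86.8
scene rod 0.55 plate [ 543.6 -260. ] (array([ 725.9, -360.3]), array([ 27.3, 508.5]), 61.4) pan [ 498.9 -266.6] [ 64.2 121.3] 3.7
```

View pics/w2.png

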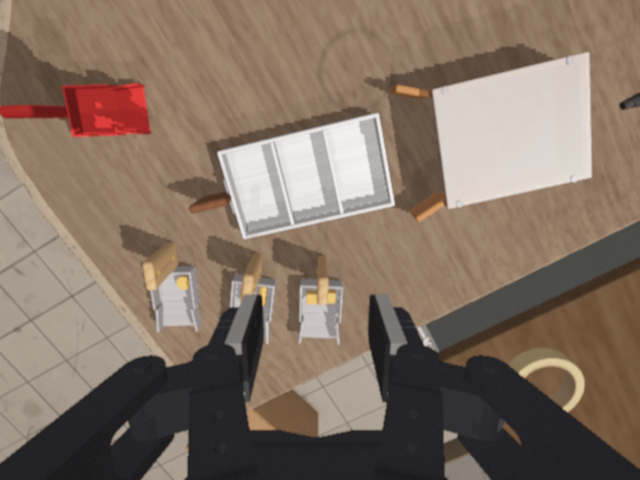

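```bash
python3 - <<'E'
from h import *
plan(577.6,-246.6,90,[np.pi,0,1.54])
E
python3 -m inch '[{"dx":-20,"dy":1,"dz":20,"rx":-0.005,"ry":-0.008,"rz":0.03,"hand":0.0},{"dx":-20,"dy":1,"dz":30,"rx":0,"ry":0,"rz":0,"hand":0.0},{"dx":-20,"dy":0,"dz":35,"rx":0,"ry":0,"rz":0,"hand":0.0},{"dx":-16,"dy":0,"dz":35,"rx":0,"ry":0,"rz":0,"hand":0.0},{"dx":0,"dy":0,"dz":20,"rx":0,"ry":0,"rz":0,"hand":0.0},{"dx":0,"dy":0,"dz":0,"rx":0,"ry":0,"rz":0,"hand":0.0},{"dx":0,"dy":0,"dz":0,"rx":0,"ry":0,"rz":0,"hand":0.0}]'
python3 - <<'E'
from h import *
plan(577.6,-246.6,27,[np.pi,0,1.54]); look(['wrist'],name='w3')
E
```

```text
pos [ 572.9 -169.3  240.2] rot [-3.1368 -0.0059  1.5703] w 42.4 F [ 0.6  0.2 -0.5] t 10.3
shift [-78.1   5.4 149.7] rows 6 each [-13.02   0.91  24.95]
turn [-0.0048 -0.0058  0.0303] rows 1 each [-0.0048 -0.0058  0.0303]
clock: 11.0
position: [0.5737, -0.2449, 0.1006]
tool_rot: [3.141, 0.002, 1.541]
force: [1.0, 0.8, 0.6]
grip_width: 0.0427
pos [ 573.7 -244.9  100.6] rot [3.1414e+00 1.8000e-03 1.5412e+00] w 42.7 F [1.  0.8 0.6] t 11.0
shift [-1.5  4.  73.6] rows 3 each [-0.49  1.32 24.54]
turn [0.0002 0.0018 0.0012] rows 1 each [0.0002 0.0018 0.0012]
wrist plate 1532 [ 421.9 -232. ] [11.2 28. ] 2.8 z 0.0597
wrist plate 1143 [ 509.6 -243.6] [27.8  9.7] 82.3 z 0.0603
wrist plate 1010 [ 577.7 -246.7] [28.3 10. ] 88.6 z 0.0604
wrist handle 1215 [ 474.8 -170.8] [35.9  8.3] 13.1 z 0.0423
wrist handle 857 [ 425.6 -230.9] [ 7.9 27.8] 14.0 z 0.043
wrist handle 345 [ 513.1 -243.3] [ 8.2 27.7] 9.8 z 0.0432
wrist tray? 5938 [ 549.1 -153.6] [180.7  86.4] 13.0
```

View pics/w3wrist.png

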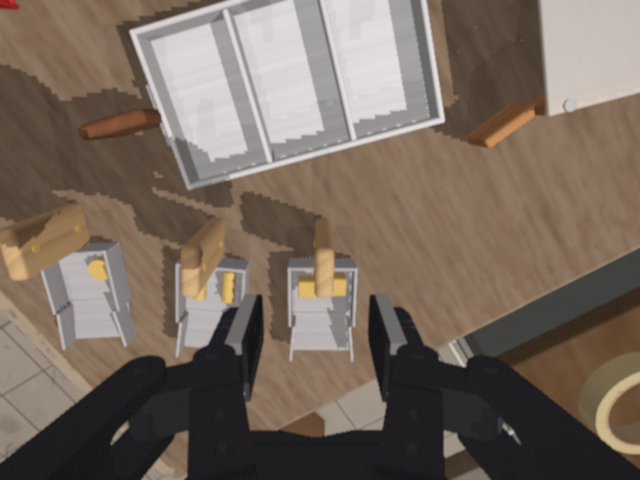

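Slug shovel is centred between the fingers at (325,290), angle 88.6°. Descending and gripping.

```bash
python3 -m inch '[{"dx":-1,"dy":2,"dz":20,"rx":0,"ry":0,"rz":0,"hand":0.0},{"dx":-1,"dy":2,"dz":20,"rx":0,"ry":0,"rz":0,"hand":0.0},{"dx":0,"dy":0,"dz":20,"rx":0,"ry":0,"rz":0,"hand":0.0},{"dx":0,"dy":0,"dz":14,"rx":0,"ry":0,"rz":0,"hand":0.0},{"dx":0,"dy":0,"dz":0,"rx":0,"ry":0,"rz":0,"hand":1},{"dx":0,"dy":0,"dz":0,"rx":0,"ry":0,"rz":0,"hand":1},{"dx":0,"dy":0,"dz":0,"rx":0,"ry":0,"rz":0,"hand":1},{"dx":0,"dy":0,"dz":0,"rx":0,"ry":0,"rz":0,"hand":1},{"dx":0,"dy":0,"dz":0,"rx":0,"ry":0,"rz":0,"hand":1}]' 60
python3 - <<'E'
from h import *
plan(577.6,-246.6,27,[np.pi,0,1.54])
E
```

```text
clock: 11.95
position: [0.5781, -0.2477, 0.0272]
tool_rot: [3.14, 0.003, 1.541]
force: [-1.1, 1.0, 7.8]
grip_width: 0.0087
pos [ 578.1 -247.7   27.2] rot [3.1398e+00 2.6000e-03 1.5407e+00] w 8.7 F [-1.1  1.   7.8] t 11.95
shift [ 1.1 -0.5  0.2] rows 1 each [ 1.09 -0.5   0.23]
turn [0.0018 0.0026 0.0007] rows 1 each [0.0018 0.0026 0.0007]
```

```bash
python3 -m inch '[{"dx":0,"dy":0,"dz":-4,"rx":0,"ry":0,"rz":0,"hand":1},{"dx":0,"dy":0,"dz":-8,"rx":0,"ry":0,"rz":0,"hand":1},{"dx":0,"dy":0,"dz":-15,"rx":0,"ry":0,"rz":0,"hand":1},{"dx":0,"dy":0,"dz":-20,"rx":0,"ry":0,"rz":0,"hand":1},{"dx":0,"dy":0,"dz":-20,"rx":0,"ry":0,"rz":0,"hand":1},{"dx":0,"dy":0,"dz":-20,"rx":0,"ry":0,"rz":0,"hand":1},{"dx":0,"dy":0,"dz":-10,"rx":0,"ry":0,"rz":0,"hand":1},{"dx":0,"dy":0,"dz":0,"rx":0,"ry":0,"rz":0,"hand":1}]'
cat >> h.py <<'E'
def dump(lipworld,th,yaw,lt):
    """TCP pose for lip at lipworld(mm), tilt th, tool yaw; lt lip in tool frame"""
    Rt=R.from_euler('z',yaw)*R.from_euler('x',np.pi)*R.from_euler('y',th)
    return np.array(lipworld)-Rt.apply(lt), Rt.as_euler('xyz')
def traypt(c,yawdeg,tx,ty,z):
    a=np.radians(yawdeg); ux=np.array([-np.sin(a),np.cos(a)]); uy=np.array([-np.cos(a),-np.sin(a)])
    q=np.array(c)+tx*ux+ty*uy; return [q[0],q[1],z]
E
python3 - <<'E'
from h import *
T=(564.8,-150.2)
for th,z in [(0,75),(.42,20),(.9,20)]:
    L=traypt(T,13.1,22,0,z); P,e=dump(L,th,1.571+.229,[-80,0,20]); print(th,np.round(L),P.round(1),e.round(3)); plan(*P,e)
look(['wrist'],name='w4')
E
```

```text
clock: 12.75
position: [0.578, -0.2477, 0.1248]
tool_rot: [3.139, 0.003, 1.541]
force: [-0.2, -0.8, -2.0]
grip_width: 0.0094
0 [ 560. -129.   75.] [541.6 -50.9  95. ] [3.142 0.    1.8  ]
pos [ 578.  -247.7  124.8] rot [3.1391e+00 3.0000e-03 1.5406e+00] w 9.4 F [-0.2 -0.8 -2. ] t 12.75
shift [195.7 -42.4  29.1] rows 7 each [27.96 -6.05  4.16]
turn [ 0.002   0.0033 -0.2594] rows 2 each [ 0.001   0.0017 -0.1297]
0.42 [ 560. -129.   20.] [545.1 -65.6  70.9] [ 3.142 -0.42   1.8  ]
pos [ 578.  -247.7  124.8] rot [3.1391e+00 3.0000e-03 1.5406e+00] w 9.4 F [-0.2 -0.8 -2. ] t 12.75
shift [181.2 -38.6  53.3] rows 7 each [25.88 -5.51  7.62]
turn [ 0.0565  0.421  -0.2552] rows 4 each [ 0.0141  0.1052 -0.0638]
0.9 [ 560. -129.   20.] [552.1 -95.6  95.1] [ 3.142 -0.9    1.8  ]
pos [ 578.  -247.7  124.8] rot [3.1391e+00 3.0000e-03 1.5406e+00] w 9.4 F [-0.2 -0.8 -2. ] t 12.75
shift [151.3 -30.6  29.2] rows 6 each [25.22 -5.1   4.87]
turn [ 0.1187  0.8981 -0.2408] rows 7 each [ 0.017   0.1283 -0.0344]
wrist plate 1237 [ 421.9 -231.9] [10.6 27.8] 0.7 z 0.0598
wrist plate 943 [ 509.7 -243.8] [27.4 10.1] 82.5 z 0.0602
wrist handle 992 [ 474.6 -170.9] [35.7  8.2] 12.8 z 0.0423
wrist handle 629 [ 425.3 -231.2] [ 6.8 27.7] 13.1 z 0.0431
wrist handle 270 [ 513.4 -242.9] [ 8.1 26.9] 10.9 z 0.0433
wrist tray? 5068 [ 549.2 -153.6] [180.1  86.4] 12.9
```

View pics/w4wrist.png

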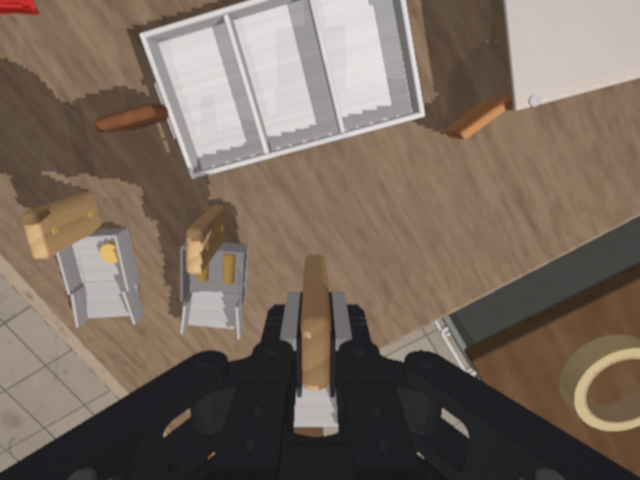

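```bash
python3 -m inch '[{"dx":4,"dy":-1,"dz":0,"rx":0,"ry":0,"rz":0,"hand":1},{"dx":10,"dy":-3,"dz":0,"rx":0,"ry":0,"rz":0,"hand":1},{"dx":18,"dy":-5,"dz":0,"rx":0,"ry":0,"rz":0,"hand":1},{"dx":25,"dy":-5,"dz":0,"rx":0,"ry":0,"rz":0,"hand":1},{"dx":30,"dy":-7,"dz":0,"rx":0,"ry":0,"rz":0,"hand":1},{"dx":30,"dy":-7,"dz":0,"rx":0,"ry":0,"rz":0,"hand":1},{"dx":30,"dy":-6,"dz":0,"rx":0,"ry":0,"rz":0,"hand":1},{"dx":25,"dy":-5,"dz":0,"rx":0,"ry":0,"rz":0,"hand":1},{"dx":16,"dy":-3,"dz":0,"rx":0,"ry":0,"rz":0,"hand":1},{"dx":7,"dy":0,"dz":0,"rx":0,"ry":0,"rz":0,"hand":1}]'
python3 -m inch '[{"dx":0,"dy":0,"dz":0,"rx":0,"ry":0,"rz":-0.05,"hand":1},{"dx":0,"dy":0,"dz":0,"rx":0,"ry":0,"rz":-0.08,"hand":1},{"dx":0,"dy":0,"dz":0,"rx":0,"ry":0,"rz":-0.08,"hand":1},{"dx":0,"dy":0,"dz":0,"rx":0,"ry":0,"rz":-0.05,"hand":1},{"dx":0,"dy":0,"dz":0,"rx":0,"ry":0,"rz":0,"hand":1}]'
python3 - <<'E'
from h import *
T=(564.8,-150.2)
for th,z in [(0.42,75),(.42,20),(.9,20)]:
    L=traypt(T,13.1,22,0,z); P,e=dump(L,th,1.571+.229,[-80,0,20]); print(th,np.round(L),P.round(1),e.round(3)); plan(*P,e)
grab('scene','s5')
E
```

```text
clock: 13.8
position: [0.5402, -0.0481, 0.1224]
tool_rot: [-3.141, 0.001, 1.544]
force: [0.3, 0.0, -1.5]
grip_width: 0.0093
clock: 14.3
position: [0.5408, -0.0511, 0.1223]
tool_rot: [-3.141, 0.002, 1.801]
force: [-0.8, -0.3, -1.8]
grip_width: 0.0095
0.42 [ 560. -129.   75.] [545.1 -65.6 125.9] [ 3.142 -0.42   1.8  ]
pos [540.8 -51.1 122.3] rot [-3.1406e+00  1.8000e-03  1.8013e+00] w 9.5 F [-0.8 -0.3 -1.8] t 14.3
shift [-15.    0.8  -3.6] rows 1 each [-15.04   0.81  -3.57]
turn [-0.0013  0.4218  0.0011] rows 4 each [-0.0003  0.1054  0.0003]
0.42 [ 560. -129.   20.] [545.1 -65.6  70.9] [ 3.142 -0.42   1.8  ]
pos [540.8 -51.1 122.3] rot [-3.1406e+00  1.8000e-03  1.8013e+00] w 9.5 F [-0.8 -0.3 -1.8] t 14.3
shift [-14.9   0.9  51.4] rows 2 each [-7.47  0.43 25.72]
turn [-0.0013  0.4218  0.0011] rows 4 each [-0.0003  0.1054  0.0003]
0.9 [ 560. -129.   20.] [552.1 -95.6  95.1] [ 3.142 -0.9    1.8  ]
pos [540.8 -51.1 122.3] rot [-3.1406e+00  1.8000e-03  1.8013e+00] w 9.5 F [-0.8 -0.3 -1.8] t 14.3
shift [-45.8   0.8  27.3] rows 2 each [-22.91   0.4   13.64]
turn [-1.500e-03  9.018e-01  8.000e-04] rows 7 each [-2.000e-04  1.288e-01  1.000e-04]
```

View pics/s5.png

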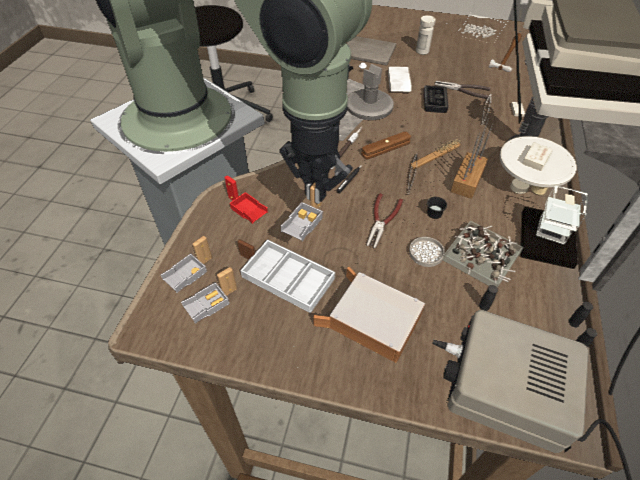

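Slugs still sit at the back of the pan. Tilting partway, lowering, then tipping about the lip.

```bash
python3 -m inch '[{"dx":-8,"dy":0.5,"dz":0,"rx":0,"ry":0,"rz":0,"hand":1},{"dx":-7,"dy":0.5,"dz":0,"rx":0,"ry":0,"rz":0,"hand":1},{"dx":0,"dy":0,"dz":0,"rx":0,"ry":0.1,"rz":0,"hand":1},{"dx":0,"dy":0,"dz":0,"rx":0,"ry":0.1,"rz":0,"hand":1},{"dx":0,"dy":0,"dz":0,"rx":0,"ry":0.1,"rz":0,"hand":1},{"dx":0,"dy":0,"dz":0,"rx":0,"ry":0.1,"rz":0,"hand":1},{"dx":0,"dy":0,"dz":0,"rx":0,"ry":0,"rz":0,"hand":1}]'
python3 - <<'E'
from h import *
T=(564.8,-150.2)
for th,z in [(.4,20),(.9,20)]:
    L=traypt(T,13.1,22,0,z); P,e=dump(L,th,1.571+.229,[-80,0,20]); print(th,np.round(L),P.round(1),e.round(3)); plan(*P,e)
E
```

```text
clock: 15.05
position: [0.5455, -0.0693, 0.1211]
tool_rot: [-3.139, -0.401, 1.793]
force: [0.5, -0.4, -1.3]
grip_width: 0.0093
0.4 [ 560. -129.   20.] [544.8 -64.6  69.6] [ 3.142 -0.4    1.8  ]
pos [545.5 -69.3 121.1] rot [-3.1393 -0.4012  1.7932] w 9.3 F [ 0.5 -0.4 -1.3] t 15.05
shift [-15.7   0.5  49.3] rows 2 each [-7.87  0.27 24.64]
turn [ 0.0003 -0.0012 -0.0063] rows 1 each [ 0.0003 -0.0012 -0.0063]
0.9 [ 560. -129.   20.] [552.1 -95.6  95.1] [ 3.142 -0.9    1.8  ]
pos [545.5 -69.3 121.1] rot [-3.1393 -0.4012  1.7932] w 9.3 F [ 0.5 -0.4 -1.3] t 15.05
shift [-35.1   0.7  13.4] rows 2 each [-17.54   0.34   6.68]
turn [ 0.0019  0.4988 -0.0061] rows 4 each [ 0.0005  0.1247 -0.0015]
```

```bash
python3 -m inch '[{"dx":-4,"dy":0,"dz":12,"rx":0,"ry":0,"rz":0,"hand":1},{"dx":-4,"dy":0,"dz":13,"rx":0,"ry":0,"rz":0,"hand":1},{"dx":-4,"dy":0,"dz":12,"rx":0,"ry":0,"rz":0,"hand":1},{"dx":-4,"dy":0.5,"dz":11,"rx":0,"ry":0,"rz":0,"hand":1},{"dx":-2,"dy":0,"dz":-6.5,"rx":0,"ry":0.08,"rz":0,"hand":1},{"dx":-2,"dy":0,"dz":-6.5,"rx":0,"ry":0.08,"rz":0,"hand":1},{"dx":-2,"dy":0,"dz":-6.5,"rx":0,"ry":0.08,"rz":0,"hand":1},{"dx":-2,"dy":0,"dz":-6.5,"rx":0,"ry":0.08,"rz":0,"hand":1},{"dx":-2,"dy":0,"dz":-6.5,"rx":0,"ry":0.09,"rz":0,"hand":1},{"dx":-2,"dy":0,"dz":-6.5,"rx":0,"ry":0.09,"rz":0,"hand":1}]'
python3 - <<'E'
from h import *
T=(564.8,-150.2)
for th,z in [(.9,20)]:
    L=traypt(T,13.1,22,0,z); P,e=dump(L,th,1.571+.229,[-80,0,20]); plan(*P,e)
grab('scene','s6')
E
```

```text
clock: 16.05
position: [0.5525, -0.0925, 0.0968]
tool_rot: [-3.141, -0.901, 1.8]
force: [-0.8, -0.1, -0.6]
grip_width: 0.0092
pos [552.5 -92.5  96.8] rot [-3.1406 -0.9006  1.8003] w 9.2 F [-0.8 -0.1 -0.6] t 16.05
shift [-3.2 -1.1 -1.2] rows 1 each [-3.18 -1.11 -1.2 ]
turn [-0.0013 -0.0006  0.0002] rows 1 each [-0.0013 -0.0006  0.0002]
```

View pics/s6.png

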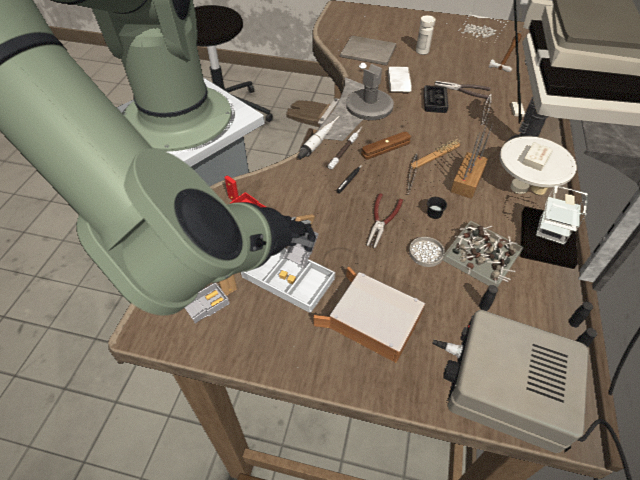

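Both slugs lie in the middle cell at scene (287,277). Returning the shovel to its place.

```bash
python3 -m inch '[{"dx":12,"dy":0,"dz":-9,"rx":0,"ry":0,"rz":0,"hand":1},{"dx":15,"dy":0,"dz":-12,"rx":0,"ry":0,"rz":0,"hand":1},{"dx":12,"dy":0,"dz":-9,"rx":0,"ry":-0.1,"rz":0,"hand":1},{"dx":0,"dy":0,"dz":0,"rx":0,"ry":-0.14,"rz":0,"hand":1},{"dx":0,"dy":0,"dz":0,"rx":0,"ry":-0.14,"rz":0,"hand":1},{"dx":0,"dy":0,"dz":0,"rx":0,"ry":-0.14,"rz":0,"hand":1},{"dx":0,"dy":0,"dz":0,"rx":0,"ry":-0.14,"rz":0.06,"hand":1},{"dx":0,"dy":0,"dz":0,"rx":0,"ry":-0.14,"rz":0.1,"hand":1},{"dx":0,"dy":0,"dz":0,"rx":0,"ry":-0.1,"rz":0.1,"hand":1},{"dx":0,"dy":0,"dz":0,"rx":0,"ry":0,"rz":0,"hand":1}]'
python3 - <<'E'
from h import *
plan(578.1,-247.7,100,[np.pi,0,1.541])
E
```

```text
clock: 17.1
position: [0.5533, -0.0857, 0.15]
tool_rot: [-3.107, -0.008, 1.563]
force: [-0.2, 0.3, -1.3]
grip_width: 0.0089
pos [553.3 -85.7 150. ] rot [-3.1071 -0.0082  1.5632] w 8.9 F [-0.2  0.3 -1.3] t 17.1
shift [-162.2   27.7   47.7] rows 6 each [-27.04   4.62   7.96]
turn [-0.0346 -0.0078  0.0224] rows 1 each [-0.0346 -0.0078  0.0224]
```

```bash
python3 -m inch '[{"dx":-20,"dy":3,"dz":0,"rx":-0.035,"ry":-0.008,"rz":0.022,"hand":1},{"dx":-25,"dy":4,"dz":5,"rx":0,"ry":0,"rz":0,"hand":1},{"dx":-25,"dy":4,"dz":5,"rx":0,"ry":0,"rz":0,"hand":1},{"dx":-25,"dy":4,"dz":5,"rx":0,"ry":0,"rz":0,"hand":1},{"dx":-25,"dy":4,"dz":10,"rx":0,"ry":0,"rz":0,"hand":1},{"dx":-25,"dy":4,"dz":10,"rx":0,"ry":0,"rz":0,"hand":1},{"dx":-17,"dy":4,"dz":15,"rx":0,"ry":0,"rz":0,"hand":1},{"dx":0,"dy":0,"dz":0,"rx":0,"ry":0,"rz":0,"hand":1}]'
python3 - <<'E'
from h import *
plan(578.1,-247.7,28,[np.pi,0,1.541]); look(['wrist'],name='w7')
E
```

```text
clock: 17.9
position: [0.5731, -0.2561, 0.0955]
tool_rot: [-3.136, -0.003, 1.535]
force: [-0.7, 0.2, -0.8]
grip_width: 0.0089
pos [ 573.1 -256.1   95.5] rot [-3.1364 -0.0032  1.5353] w 8.9 F [-0.7  0.2 -0.8] t 17.9
shift [ 8.3  5.  67.5] rows 3 each [ 2.77  1.67 22.5 ]
turn [-0.0052 -0.0033 -0.0057] rows 1 each [-0.0052 -0.0033 -0.0057]
wrist plate 1230 [ 423.2 -232.4] [28.8  9. ] 87.6 z 0.0585
wrist plate 1258 [ 509.8 -243.9] [28.2 10. ] 83.0 z 0.0602
wrist handle 1361 [ 474.6 -171. ] [35.8  8.4] 13.2 z 0.0423
wrist handle 927 [ 425.3 -231. ] [ 7.8 27.7] 14.3 z 0.0431
wrist handle 384 [ 513.4 -243.1] [ 8.3 27.5] 9.6 z 0.043
wrist tray? 5317 [ 548.8 -153.6] [180.9  86.1] 13.0
```

View pics/w7wrist.png

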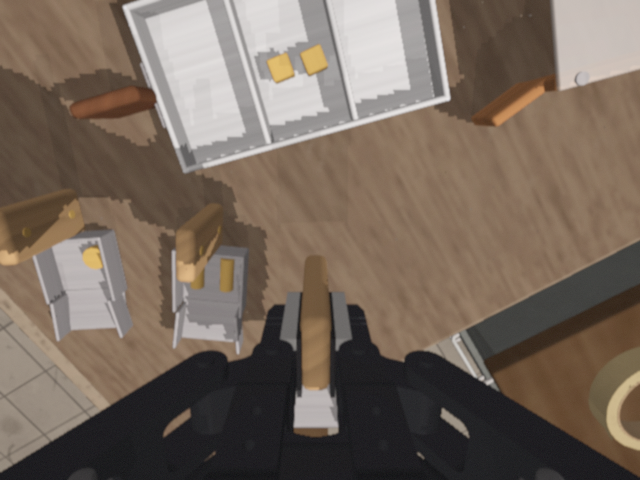

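The middle cell holds both slugs at (280,67) and (314,59). Setting the shovel down.

```bash
python3 -m inch '[{"dx":8,"dy":5,"dz":20,"rx":-0.005,"ry":-0.003,"rz":-0.005,"hand":1},{"dx":0,"dy":0,"dz":20,"rx":0,"ry":0,"rz":0,"hand":1},{"dx":0,"dy":0,"dz":15,"rx":0,"ry":0,"rz":0,"hand":1},{"dx":0,"dy":0,"dz":8,"rx":0,"ry":0,"rz":0,"hand":1},{"dx":0,"dy":0,"dz":0,"rx":0,"ry":0,"rz":0,"hand":1},{"dx":0,"dy":0,"dz":2,"rx":0,"ry":0,"rz":0,"hand":1},{"dx":0,"dy":0,"dz":2,"rx":0,"ry":0,"rz":0,"hand":1}]'
```

```text
clock: 18.65
position: [0.5795, -0.2465, 0.0294]
tool_rot: [3.141, 0.0, 1.542]
force: [-0.1, -0.8, -1.6]
grip_width: 0.0092
```

```bash
python3 -m inch '[{"dx":0,"dy":0,"dz":1,"rx":0,"ry":0,"rz":0,"hand":1},{"dx":0,"dy":0,"dz":1,"rx":0,"ry":0,"rz":0,"hand":1},{"dx":0,"dy":0,"dz":0,"rx":0,"ry":0,"rz":0,"hand":1}]'
```

```text
clock: 18.95
position: [0.5792, -0.2464, 0.0272]
tool_rot: [3.142, 0.0, 1.542]
force: [-2.6, 0.9, 7.2]
grip_width: 0.0088
```

Contact. Releasing to a modest opening, then rising.

```bash
python3 -m inch '[{"dx":0,"dy":0,"dz":0,"rx":0,"ry":0,"rz":0,"hand":0.0},{"dx":0,"dy":0,"dz":0,"rx":0,"ry":0,"rz":0,"hand":0.0},{"dx":0,"dy":0,"dz":0,"rx":0,"ry":0,"rz":0,"hand":0.0},{"dx":0,"dy":0,"dz":-10,"rx":0,"ry":0,"rz":0,"hand":0.0},{"dx":0,"dy":0,"dz":-20,"rx":0,"ry":0,"rz":0,"hand":0.0},{"dx":0,"dy":0,"dz":-25,"rx":0,"ry":0,"rz":0,"hand":0.0},{"dx":0,"dy":0,"dz":-25,"rx":0,"ry":0,"rz":0,"hand":0.0},{"dx":0,"dy":0,"dz":0,"rx":0,"ry":0,"rz":0,"hand":0.0}]'
python3 - <<'E'
from h import *
look(['wrist'],name='w8')
plan(509.8,-243.8,100,[np.pi,0,1.445])
E
```

```text
clock: 19.75
position: [0.5807, -0.2469, 0.1105]
tool_rot: [3.137, 0.002, 1.541]
force: [0.5, -1.2, 0.1]
grip_width: 0.0422
wrist plate 1394 [ 422.2 -231.9] [27.9 10.9] 88.5 z 0.0597
wrist plate 1066 [ 509.8 -243.8] [27.9  9.8] 81.8 z 0.0603
wrist plate 948 [ 579.3 -245.2] [27.3 10.4] 88.0 z 0.0604
wrist handle 1141 [ 474.9 -170.9] [35.4  8.1] 13.1 z 0.0423
wrist handle 785 [ 425.4 -230.9] [ 7.7 27.7] 15.2 z 0.0431
wrist handle 335 [ 513.  -243.6] [ 8.2 28.5] 7.9 z 0.0433
wrist tray? 5503 [ 548.9 -153.6] [181.   86.2] 13.0
pos [ 579.9 -246.7  108.8] rot [3.1390e+00 1.2000e-03 1.5414e+00] w 42.9 F [-0.9  0.5 -0.9] t 19.8
shift [  0.9 -70.2   8.6] rows 3 each [  0.29 -23.39   2.87]
turn [0.0026 0.0011 0.0964] rows 1 each [0.0026 0.0011 0.0964]
```

View pics/w8wrist.png

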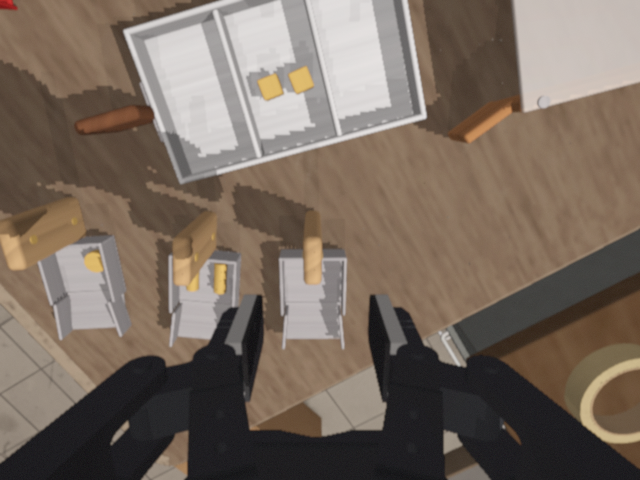

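Slug shovel stands empty at (313,290). Next, the rod shovel.

```bash
python3 -m inch '[{"dx":0,"dy":-20,"dz":0,"rx":0,"ry":0,"rz":0.04,"hand":0.0},{"dx":0,"dy":-25,"dz":0,"rx":0,"ry":0,"rz":0.04,"hand":0.0},{"dx":4,"dy":-23,"dz":0,"rx":0,"ry":0,"rz":0.01,"hand":0.0},{"dx":0,"dy":0,"dz":0,"rx":0,"ry":0,"rz":0,"hand":0.0},{"dx":0,"dy":0,"dz":0,"rx":0,"ry":0,"rz":0,"hand":0.0}]'
python3 - <<'E'
from h import *
look(['wrist'],name='w9')
shov('wrist',['rod'])
plan(509.8,-243.8,27,[np.pi,0,1.45])
E
```

```text
clock: 20.3
position: [0.5116, -0.2376, 0.1066]
tool_rot: [-3.141, 0.0, 1.452]
force: [0.2, 0.1, 0.1]
grip_width: 0.0429
wrist plate 1106 [ 579.  -245.4] [27.8 10.7] 87.9 z 0.0602
wrist plate 1202 [ 421.5 -231.7] [10.5 27.6] 0.8 z 0.06
wrist plate 950 [ 509.1 -243.6] [27.8 10. ] 82.0 z 0.0604
wrist handle 1047 [ 474.4 -170.9] [35.9  8. ] 13.1 z 0.0423
wrist handle 341 [ 575.2 -244.3] [27.9  8.7] 70.1 z 0.0432
wrist handle 500 [ 425.2 -230.9] [ 7.5 28. ] 15.3 z 0.0432
wrist tray? 5688 [ 562.9 -150.3] [152.7  86.4] 13.1
wrist rod 0.6 plate [ 509.7 -239.8] (array([ 513.7, -209.3]), array([96.2, 10.3]), 82.7) pan [ 504.  -281.5] [104.1  44.2] 83.0
pos [ 512.2 -237.5  106.5] rot [-3.1414e+00 -1.0000e-04  1.4519e+00] w 42.6 F [-0.3  0.3  0.7] t 20.45
shift [-6.5 -1.7 79.5] rows 3 each [-2.17 -0.56 26.49]
turn [-0.0002 -0.0001  0.0019] rows 1 each [-0.0002 -0.0001  0.0019]
```

View pics/w9wrist.png

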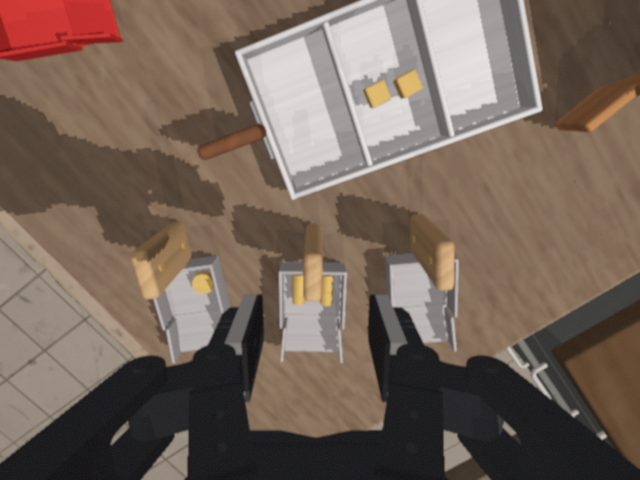

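```bash
python3 -m inch '[{"dx":-3,"dy":-1,"dz":20,"rx":0,"ry":0,"rz":0.008,"hand":0.0},{"dx":-4,"dy":-1,"dz":20,"rx":0,"ry":0,"rz":0,"hand":0.0},{"dx":0,"dy":0,"dz":24,"rx":0,"ry":0,"rz":0,"hand":0.0},{"dx":0,"dy":0,"dz":16,"rx":0,"ry":0,"rz":0,"hand":0.0},{"dx":0,"dy":0,"dz":0,"rx":0,"ry":0,"rz":0,"hand":1},{"dx":0,"dy":0,"dz":0,"rx":0,"ry":0,"rz":0,"hand":1},{"dx":0,"dy":0,"dz":0,"rx":0,"ry":0,"rz":0,"hand":1},{"dx":0,"dy":0,"dz":0,"rx":0,"ry":0,"rz":0,"hand":1},{"dx":0,"dy":0,"dz":0,"rx":0,"ry":0,"rz":0,"hand":1}]' 60
python3 - <<'E'
from h import *
plan(509.6,-243.7,27,[np.pi,0,1.44])
E
```

```text
clock: 21.35
position: [0.509, -0.2444, 0.0272]
tool_rot: [3.141, 0.0, 1.443]
force: [0.0, 0.8, -0.6]
grip_width: 0.0094
pos [ 509.  -244.4   27.2] rot [3.1411e+00 4.0000e-04 1.4435e+00] w 9.4 F [ 0.   0.8 -0.6] t 21.35
shift [0.8 0.5 0.2] rows 1 each [0.79 0.45 0.2 ]
turn [0.0005 0.0004 0.0035] rows 1 each [0.0005 0.0004 0.0035]
```

```bash
python3 -m inch '[{"dx":0,"dy":0,"dz":-4,"rx":0,"ry":0,"rz":0,"hand":1},{"dx":0,"dy":0,"dz":-8,"rx":0,"ry":0,"rz":0,"hand":1},{"dx":0,"dy":0,"dz":-15,"rx":0,"ry":0,"rz":0,"hand":1},{"dx":0,"dy":0,"dz":-20,"rx":0,"ry":0,"rz":0,"hand":1},{"dx":0,"dy":0,"dz":-20,"rx":0,"ry":0,"rz":0,"hand":1},{"dx":0,"dy":0,"dz":-20,"rx":0,"ry":0,"rz":0,"hand":1},{"dx":0,"dy":0,"dz":-10,"rx":0,"ry":0,"rz":0,"hand":1},{"dx":0,"dy":0,"dz":0,"rx":0,"ry":0,"rz":0,"hand":1}]'
cat >> h.py <<'E'
def dp(T,ty,yaw=1.8,lt=(-80,0,20)):
    for th,z in [(.4,75),(.4,20),(.9,20)]:
        L=traypt(T,13.1,22,ty,z); P,e=dump(L,th,yaw,list(lt)); print('---',th,z,np.round(L),P.round(1),e.round(3)); plan(*P,e)
E
python3 - <<'E'
from h import *
dp((564.2,-150.2),-49)
look(['wrist'],name='w10')
E
```

```text
clock: 22.15
position: [0.5095, -0.2446, 0.1254]
tool_rot: [3.139, 0.001, 1.443]
force: [0.4, -0.5, -0.9]
grip_width: 0.0093
--- 0.4 75 [ 607. -118.   75.] [592.  -53.5 124.6] [ 3.142 -0.4    1.8  ]
pos [ 509.5 -244.6  125.4] rot [3.1394e+00 1.0000e-03 1.4434e+00] w 9.3 F [ 0.4 -0.5 -0.9] t 22.15
shift [200.1  57.5   0.8] rows 7 each [28.58  8.22  0.11]
turn [ 0.0733  0.3971 -0.3515] rows 4 each [ 0.0183  0.0993 -0.0879]
--- 0.4 20 [ 607. -118.   20.] [592.  -53.5  69.6] [ 3.142 -0.4    1.8  ]
pos [ 509.5 -244.6  125.4] rot [3.1394e+00 1.0000e-03 1.4434e+00] w 9.3 F [ 0.4 -0.5 -0.9] t 22.15
shift [200.1  57.4  55.8] rows 8 each [25.01  7.18  6.97]
turn [ 0.0733  0.3971 -0.3515] rows 4 each [ 0.0183  0.0993 -0.0879]
--- 0.9 20 [ 607. -118.   20.] [599.2 -84.5  95.1] [ 3.142 -0.9    1.8  ]
pos [ 509.5 -244.6  125.4] rot [3.1394e+00 1.0000e-03 1.4434e+00] w 9.3 F [ 0.4 -0.5 -0.9] t 22.15
shift [170.3  68.6  30.3] rows 7 each [24.32  9.8   4.33]
turn [ 0.1623  0.8915 -0.3313] rows 7 each [ 0.0232  0.1274 -0.0473]
wrist plate 949 [ 578.5 -245.3] [27.9  9.9] 88.6 z 0.0602
wrist plate 1007 [ 421.6 -232.2] [10.3 28.2] 1.3 z 0.0602
wrist handle 917 [ 474.3 -170.9] [35.5  8. ] 13.0 z 0.0424
wrist handle 266 [ 575.2 -244.5] [28.2  8.6] 71.4 z 0.0429
wrist handle 388 [ 425.3 -230.8] [ 7.1 27.6] 15.2 z 0.0429
wrist tray? 4767 [ 562.7 -150.4] [152.7  86.2] 13.1
```

View pics/w10wrist.png

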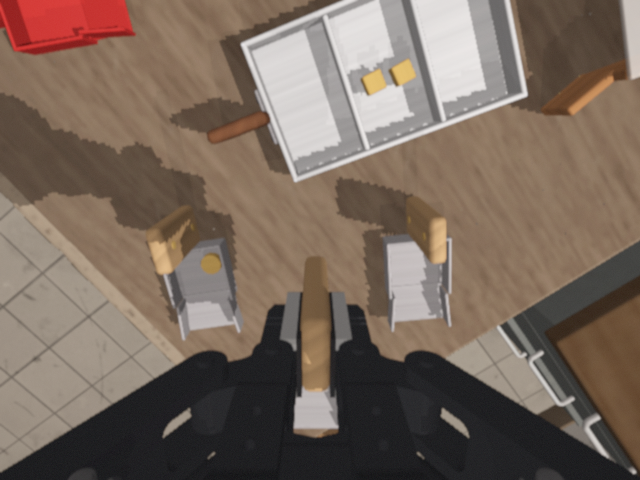

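```bash
python3 -m inch '[{"dx":4,"dy":1,"dz":0,"rx":0,"ry":0,"rz":0,"hand":1},{"dx":10,"dy":3,"dz":0,"rx":0,"ry":0,"rz":0,"hand":1},{"dx":18,"dy":5,"dz":0,"rx":0,"ry":0,"rz":0,"hand":1},{"dx":25,"dy":7,"dz":0,"rx":0,"ry":0,"rz":0,"hand":1},{"dx":30,"dy":9,"dz":0,"rx":0,"ry":0,"rz":0,"hand":1},{"dx":30,"dy":9,"dz":0,"rx":0,"ry":0,"rz":0,"hand":1},{"dx":30,"dy":9,"dz":0,"rx":0,"ry":0,"rz":0,"hand":1},{"dx":28,"dy":8,"dz":0,"rx":0,"ry":0,"rz":0,"hand":1},{"dx":17,"dy":4.5,"dz":0,"rx":0,"ry":0,"rz":0,"hand":1},{"dx":8,"dy":2,"dz":0,"rx":0,"ry":0,"rz":0,"hand":1}]'
python3 -m inch '[{"dx":0,"dy":0,"dz":0,"rx":0,"ry":0,"rz":-0.05,"hand":1},{"dx":0,"dy":0,"dz":0,"rx":0,"ry":0,"rz":-0.08,"hand":1},{"dx":0,"dy":0,"dz":0,"rx":0,"ry":0,"rz":-0.1,"hand":1},{"dx":0,"dy":0,"dz":0,"rx":0,"ry":0,"rz":-0.08,"hand":1},{"dx":0,"dy":0,"dz":0,"rx":0,"ry":0,"rz":-0.047,"hand":1},{"dx":0,"dy":0,"dz":0,"rx":0,"ry":0.1,"rz":0,"hand":1},{"dx":0,"dy":0,"dz":0,"rx":0,"ry":0.1,"rz":0,"hand":1},{"dx":0,"dy":0,"dz":0,"rx":0,"ry":0.1,"rz":0,"hand":1},{"dx":0,"dy":0,"dz":0,"rx":0,"ry":0.1,"rz":0,"hand":1},{"dx":0,"dy":0,"dz":0,"rx":0,"ry":0,"rz":0,"hand":1}]'
python3 - <<'E'
from h import *
dp((564.2,-150.2),-49)
grab('scene','s11')
E
```

```text
clock: 23.2
position: [0.5914, -0.0509, 0.123]
tool_rot: [-3.14, -0.0, 1.446]
force: [-0.2, -0.2, -1.1]
grip_width: 0.009
clock: 24.2
position: [0.5906, -0.0576, 0.1217]
tool_rot: [-3.138, -0.403, 1.793]
force: [-0.1, -0.6, -1.3]
grip_width: 0.0091
--- 0.4 75 [ 607. -118.   75.] [592.  -53.5 124.6] [ 3.142 -0.4    1.8  ]
pos [590.6 -57.6 121.7] rot [-3.1385 -0.4028  1.7928] w 9.1 F [-0.1 -0.6 -1.3] t 24.2
shift [ 4.5  2.3 -1.2] rows 1 each [ 4.53  2.27 -1.24]
turn [-0.0003 -0.0028 -0.0067] rows 1 each [-0.0003 -0.0028 -0.0067]
--- 0.4 20 [ 607. -118.   20.] [592.  -53.5  69.6] [ 3.142 -0.4    1.8  ]
pos [590.6 -57.6 121.7] rot [-3.1385 -0.4028  1.7928] w 9.1 F [-0.1 -0.6 -1.3] t 24.2
shift [-17.    2.4  49.4] rows 2 each [-8.51  1.21 24.68]
turn [-0.0003 -0.0028 -0.0067] rows 1 each [-0.0003 -0.0028 -0.0067]
--- 0.9 20 [ 607. -118.   20.] [599.2 -84.5  95.1] [ 3.142 -0.9    1.8  ]
pos [590.6 -57.6 121.7] rot [-3.1385 -0.4028  1.7928] w 9.1 F [-0.1 -0.6 -1.3] t 24.2
shift [-36.3   2.5  13.4] rows 2 each [-18.15   1.27   6.7 ]
turn [ 0.0014  0.4972 -0.0066] rows 4 each [ 0.0003  0.1243 -0.0016]
```

View pics/s11.png

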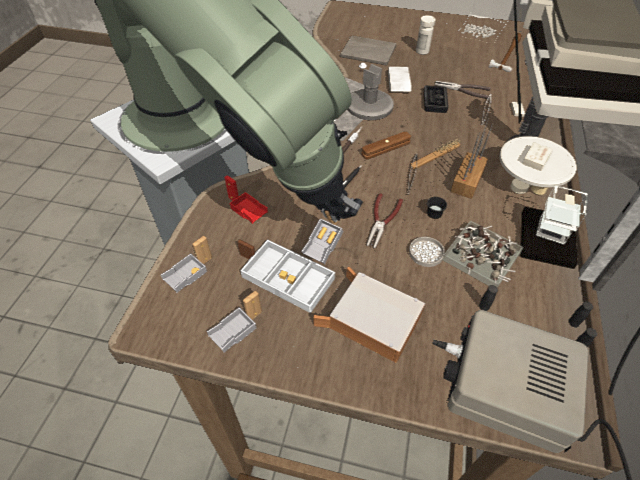

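```bash
python3 -m inch '[{"dx":-4,"dy":1,"dz":12,"rx":0,"ry":0,"rz":-0.006,"hand":1},{"dx":-5,"dy":1,"dz":13,"rx":0,"ry":0,"rz":0,"hand":1},{"dx":-4,"dy":0.4,"dz":13,"rx":0,"ry":0,"rz":0,"hand":1},{"dx":-5,"dy":0,"dz":11,"rx":0,"ry":0,"rz":0,"hand":1},{"dx":-2,"dy":0,"dz":-6.5,"rx":0,"ry":0.08,"rz":0,"hand":1},{"dx":-2,"dy":0,"dz":-6.5,"rx":0,"ry":0.08,"rz":0,"hand":1},{"dx":-2,"dy":0,"dz":-6.5,"rx":0,"ry":0.08,"rz":0,"hand":1},{"dx":-2,"dy":0,"dz":-6.5,"rx":0,"ry":0.08,"rz":0,"hand":1},{"dx":-2,"dy":0,"dz":-6.5,"rx":0,"ry":0.09,"rz":0,"hand":1},{"dx":-2,"dy":0,"dz":-6.5,"rx":0,"ry":0.09,"rz":0,"hand":1}]'
python3 - <<'E'
from h import *
grab('scene','s12')
E
```

```text
clock: 25.25
position: [0.6004, -0.0812, 0.096]
tool_rot: [3.139, -0.903, 1.808]
force: [-1.6, -0.4, -0.9]
grip_width: 0.0094
```

View pics/s12.png

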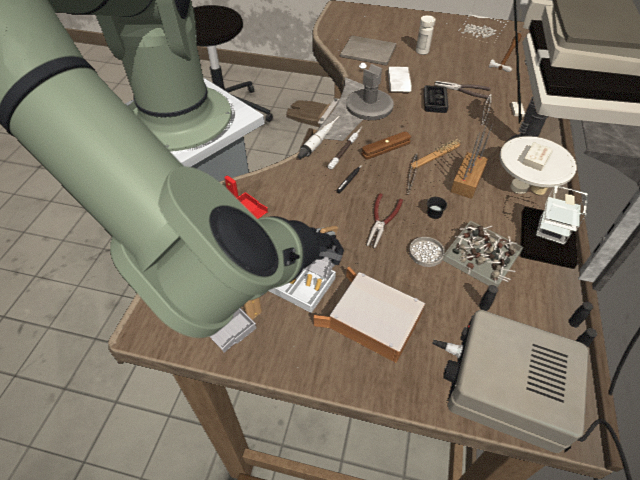

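The rods are in the far cell near (314,282). Raising and levelling.

```bash
python3 -m inch '[{"dx":0,"dy":0,"dz":0,"rx":0,"ry":0,"rz":0,"hand":1},{"dx":12,"dy":0,"dz":-9,"rx":0,"ry":0,"rz":0,"hand":1},{"dx":15,"dy":0,"dz":-12,"rx":0,"ry":0,"rz":0,"hand":1},{"dx":12,"dy":0,"dz":-9,"rx":0,"ry":-0.1,"rz":0,"hand":1},{"dx":0,"dy":0,"dz":0,"rx":0,"ry":-0.14,"rz":0,"hand":1},{"dx":0,"dy":0,"dz":0,"rx":0,"ry":-0.14,"rz":0,"hand":1},{"dx":0,"dy":0,"dz":0,"rx":0,"ry":-0.14,"rz":0,"hand":1},{"dx":0,"dy":0,"dz":0,"rx":0,"ry":-0.14,"rz":0,"hand":1},{"dx":0,"dy":0,"dz":0,"rx":0,"ry":-0.14,"rz":0,"hand":1},{"dx":0,"dy":0,"dz":0,"rx":0,"ry":-0.1,"rz":0,"hand":1}]'
python3 -m inch '[{"dx":0,"dy":0,"dz":0,"rx":0,"ry":0,"rz":0.07,"hand":1},{"dx":0,"dy":0,"dz":0,"rx":0,"ry":0,"rz":0.14,"hand":1},{"dx":0,"dy":0,"dz":0,"rx":0,"ry":0,"rz":0.14,"hand":1},{"dx":0,"dy":0,"dz":0,"rx":0,"ry":0,"rz":0,"hand":1}]'
python3 - <<'E'
from h import *
plan(509,-244.0,110,[np.pi,0,1.443])
look(['wrist','scene'],name='w13')
E
```

```text
clock: 26.3
position: [0.6009, -0.0779, 0.1497]
tool_rot: [3.134, 0.007, 1.809]
force: [0.2, -0.3, -1.8]
grip_width: 0.009
clock: 26.7
position: [0.6005, -0.0788, 0.1482]
tool_rot: [3.136, -0.001, 1.455]
force: [0.1, -0.4, -1.3]
grip_width: 0.0092
pos [600.5 -78.8 148.2] rot [ 3.1364e+00 -5.0000e-04  1.4549e+00] w 9.2 F [ 0.1 -0.4 -1.3] t 26.7
shift [-174.7  -72.    37.7] rows 7 each [-24.96 -10.29   5.39]
turn [ 0.0052 -0.0006  0.0119] rows 1 each [ 0.0052 -0.0006  0.0119]
wrist handle 442 [ 475.5 -170.4] [35.7  7.9] 14.1 z 0.0421
wrist tray? 2135 [ 548.1 -153.3] [183.7  86.9] 13.4
scene plate 107 [ 422.4 -230.7] [12.4 27.9] 0.6 z 0.06
scene plate 127 [ 580.3 -244.3] [27.7 11.1] 89.7 z 0.0605
scene handle 89 [ 475.8 -169.9] [35.1  9.4] 17.6 z 0.0423
scene handle 66 [ 426.1 -231. ] [27.8  7. ] 83.5 z 0.044
scene handle 61 [ 583.2 -245.1] [26.9  7.4] 75.2 z 0.0419
scene tray? 660 [ 549.7 -151.3] [182.2  89. ] 13.1
```

View pics/w13scene.png

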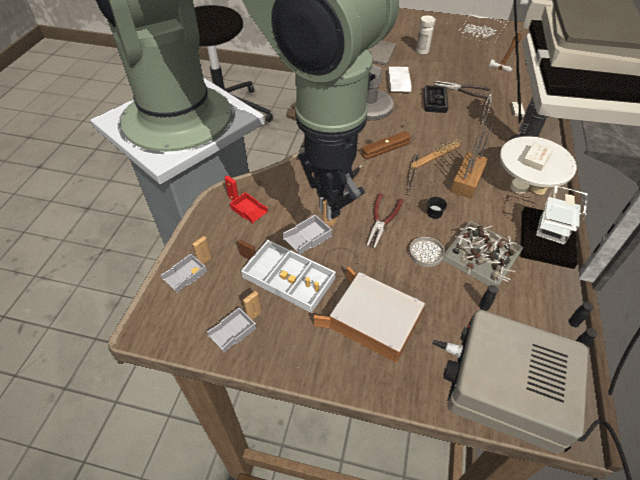

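```bash
python3 -m inch '[{"dx":-15,"dy":-6,"dz":0,"rx":0.005,"ry":0,"rz":0.012,"hand":1},{"dx":-25,"dy":-10,"dz":0,"rx":0,"ry":0,"rz":0,"hand":1},{"dx":-25,"dy":-10,"dz":0,"rx":0,"ry":0,"rz":0,"hand":1},{"dx":-25,"dy":-10,"dz":0,"rx":0,"ry":0,"rz":0,"hand":1},{"dx":-25,"dy":-10,"dz":0,"rx":0,"ry":0,"rz":0,"hand":1},{"dx":-25,"dy":-11,"dz":10,"rx":0,"ry":0,"rz":0,"hand":1},{"dx":-20,"dy":-9,"dz":14,"rx":0,"ry":0,"rz":0,"hand":1},{"dx":-15,"dy":-6,"dz":14,"rx":0,"ry":0,"rz":0,"hand":1},{"dx":0,"dy":0,"dz":0,"rx":0,"ry":0,"rz":0,"hand":1}]'
python3 - <<'E'
from h import *
plan(509,-244.0,27.5,[np.pi,0,1.443])
E
```

```text
clock: 27.7
position: [0.5043, -0.247, 0.1062]
tool_rot: [-3.136, -0.001, 1.442]
force: [-0.6, -0.1, -0.1]
grip_width: 0.0092
pos [ 504.3 -247.   106.2] rot [-3.1355e+00 -5.0000e-04  1.4423e+00] w 9.2 F [-0.6 -0.1 -0.1] t 27.7
shift [ 3.5  4.8 78.7] rows 3 each [ 1.18  1.59 26.22]
turn [-0.0061 -0.0005 -0.0007] rows 1 each [-0.0061 -0.0005 -0.0007]
```

```bash
python3 -m inch '[{"dx":3,"dy":4,"dz":20,"rx":-0.006,"ry":0,"rz":0,"hand":1},{"dx":0,"dy":0,"dz":22,"rx":0,"ry":0,"rz":0,"hand":1},{"dx":0,"dy":0,"dz":20,"rx":0,"ry":0,"rz":0,"hand":1},{"dx":0,"dy":0,"dz":11,"rx":0,"ry":0,"rz":0,"hand":1},{"dx":0,"dy":0,"dz":3,"rx":0,"ry":0,"rz":0,"hand":1},{"dx":0,"dy":0,"dz":1.5,"rx":0,"ry":0,"rz":0,"hand":1},{"dx":0,"dy":0,"dz":0,"rx":0,"ry":0,"rz":0,"hand":1}]'
```

```text
clock: 28.4
position: [0.5115, -0.2423, 0.0309]
tool_rot: [3.138, -0.0, 1.444]
force: [0.0, -0.8, -1.1]
grip_width: 0.0092
```

```bash
python3 -m inch '[{"dx":0,"dy":0,"dz":2,"rx":0,"ry":0,"rz":0,"hand":1},{"dx":0,"dy":0,"dz":1,"rx":0,"ry":0,"rz":0,"hand":1},{"dx":0,"dy":0,"dz":1,"rx":0,"ry":0,"rz":0,"hand":1},{"dx":0,"dy":0,"dz":0,"rx":0,"ry":0,"rz":0,"hand":1}]'
```

```text
clock: 28.8
position: [0.5114, -0.2425, 0.0271]
tool_rot: [3.138, -0.0, 1.444]
force: [-3.7, 0.0, 12.3]
grip_width: 0.0092
```

```bash
python3 -m inch '[{"dx":0,"dy":0,"dz":-0.5,"rx":0,"ry":0,"rz":0,"hand":0.0},{"dx":0,"dy":0,"dz":0,"rx":0,"ry":0,"rz":0,"hand":0.0},{"dx":0,"dy":0,"dz":0,"rx":0,"ry":0,"rz":0,"hand":0.0},{"dx":0,"dy":0,"dz":-10,"rx":0,"ry":0,"rz":0,"hand":0.0},{"dx":0,"dy":0,"dz":-20,"rx":0,"ry":0,"rz":0,"hand":0.0},{"dx":0,"dy":0,"dz":-25,"rx":0,"ry":0,"rz":0,"hand":0.0},{"dx":0,"dy":0,"dz":-25,"rx":0,"ry":0,"rz":0,"hand":0.0},{"dx":0,"dy":0,"dz":0,"rx":0,"ry":0,"rz":0,"hand":0.0}]'
python3 - <<'E'
from h import *
look(['wrist'],name='w14')
plan(421.7,-232,110,[np.pi,0,1.59])
E
```

```text
clock: 29.6
position: [0.5123, -0.2429, 0.1103]
tool_rot: [3.134, 0.001, 1.444]
force: [0.2, -0.1, -0.0]
grip_width: 0.0425
wrist plate 1086 [ 578.3 -245.4] [28.   9.8] 87.8 z 0.0602
wrist plate 1184 [ 421.7 -232. ] [10.4 28.3] 1.5 z 0.0601
wrist plate 950 [ 511.1 -243.2] [27.9 10.4] 82.8 z 0.0604
wrist handle 1044 [ 475.3 -171. ] [35.6  8. ] 13.5 z 0.0424
wrist handle 327 [ 575.1 -244.1] [27.4  8.7] 69.7 z 0.0427
wrist handle 477 [ 425.2 -231. ] [ 7.7 28.1] 15.2 z 0.0432
wrist tray? 5252 [ 562.8 -149.9] [153.5  86.3] 13.6
wrist tray? 311 [ 621.3 -134.1] [8.7 9.5] 77.3
wrist tray? 296 [ 603.1 -138.5] [8.6 8.9] 84.0
pos [ 511.6 -242.7  108.7] rot [3.1360e+00 3.0000e-04 1.4439e+00] w 43.1 F [ 0.1  1.1 -0.9] t 29.65
shift [ -0.7 -90.6  -1.8] rows 4 each [ -0.18 -22.64  -0.45]
turn [ 0.0056  0.0007 -0.1461] rows 2 each [ 0.0028  0.0003 -0.073 ]
```

View pics/w14wrist.png

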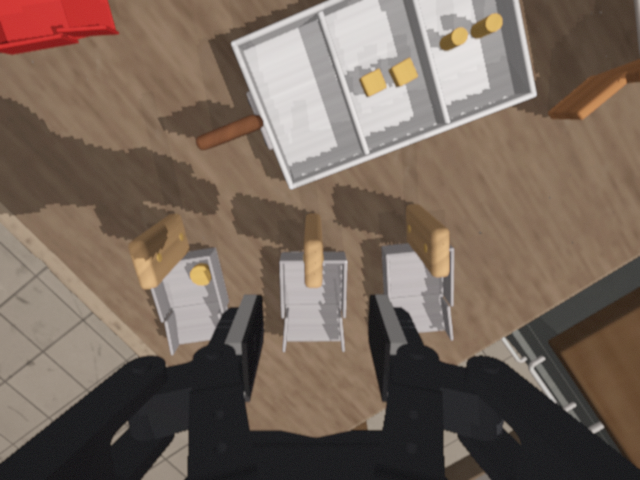

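Both rods stand on end in the far cell at (457,38) and (488,25). They clear the 40 mm roof. The rod shovel stands empty. Next is the disc shovel.

```bash
python3 -m inch '[{"dx":0,"dy":-20,"dz":0,"rx":0.005,"ry":0,"rz":0,"hand":0.0},{"dx":0,"dy":-25,"dz":0,"rx":0,"ry":0,"rz":0,"hand":0.0},{"dx":0,"dy":-25,"dz":0,"rx":0,"ry":0,"rz":0,"hand":0.0},{"dx":0,"dy":-20,"dz":0,"rx":0,"ry":0,"rz":-0.07,"hand":0.0},{"dx":0,"dy":0,"dz":0,"rx":0,"ry":0,"rz":-0.075,"hand":0.0},{"dx":0,"dy":0,"dz":0,"rx":0,"ry":0,"rz":0,"hand":0.0}]'
python3 - <<'E'
from h import *
look(['wrist'],name='w15')
shov('wrist',['disc'])
plan(421.7,-232,27,[np.pi,0,1.593])
E
```

```text
clock: 30.25
position: [0.4211, -0.2309, 0.1067]
tool_rot: [-3.139, -0.001, 1.59]
force: [1.4, 0.8, -0.3]
grip_width: 0.0429
wrist plate 962 [ 421.  -231.4] [10.8 27.3] 4.2 z 0.0604
wrist plate 1168 [ 510.6 -243. ] [28.  10.7] 84.0 z 0.06
wrist plate 1361 [ 578.1 -245.2] [28.1 11.2] 88.5 z 0.0597
wrist handle 1074 [ 474.8 -171. ] [35.9  8.2] 13.7 z 0.0423
wrist handle 482 [ 507.5 -241.6] [27.6  8.5] 66.4 z 0.0432
wrist handle 743 [ 574.8 -244.5] [27.9  8. ] 75.0 z 0.0432
wrist tray? 4930 [ 535.7 -156.5] [130.5  86.5] 13.6
wrist disc 0.95 plate [ 420.3 -154.8] (array([ 420.3, -154.8]), array([0., 0.]), 0.0) pan [ 379.2 -102.9] [73.2 17.6] 1.4
wrist disc 0.86 plate [ 421.  -228.1] (array([ 420.8, -200.1]), array([10.2, 90.6]), 0.8) pan [ 421.  -267.9] [ 46.1 100.3] 2.0
pos [ 421.8 -230.9  106.7] rot [-3.1394e+00 -1.3000e-03  1.5871e+00] w 42.1 F [0.1 0.3 0.3] t 30.4
shift [-1.2  0.  79.7] rows 3 each [-4.000e-01  2.000e-02  2.656e+01]
turn [-0.0022 -0.0013 -0.0059] rows 1 each [-0.0022 -0.0013 -0.0059]
```

View pics/w15wrist.png

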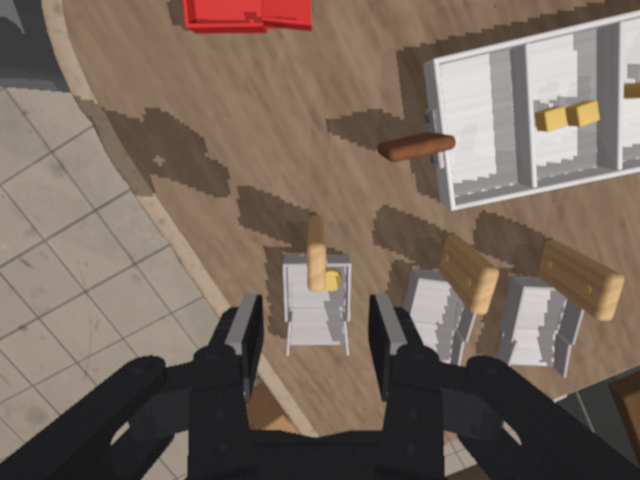

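```bash
python3 -m inch '[{"dx":-1,"dy":-0.5,"dz":20,"rx":0,"ry":0,"rz":-0.01,"hand":0.0},{"dx":0,"dy":0,"dz":20,"rx":0,"ry":0,"rz":0,"hand":0.0},{"dx":0,"dy":0,"dz":24,"rx":0,"ry":0,"rz":0,"hand":0.0},{"dx":0,"dy":0,"dz":16,"rx":0,"ry":0,"rz":0,"hand":0.0},{"dx":0,"dy":0,"dz":0,"rx":0,"ry":0,"rz":0,"hand":1},{"dx":0,"dy":0,"dz":0,"rx":0,"ry":0,"rz":0,"hand":1},{"dx":0,"dy":0,"dz":0,"rx":0,"ry":0,"rz":0,"hand":1},{"dx":0,"dy":0,"dz":0,"rx":0,"ry":0,"rz":0,"hand":1},{"dx":0,"dy":0,"dz":0,"rx":0,"ry":0,"rz":0,"hand":1}]' 60
python3 -m inch '[{"dx":0,"dy":0,"dz":-4,"rx":0,"ry":0,"rz":0,"hand":1},{"dx":0,"dy":0,"dz":-8,"rx":0,"ry":0,"rz":0,"hand":1},{"dx":0,"dy":0,"dz":-15,"rx":0,"ry":0,"rz":0,"hand":1},{"dx":0,"dy":0,"dz":-20,"rx":0,"ry":0,"rz":0,"hand":1},{"dx":0,"dy":0,"dz":-20,"rx":0,"ry":0,"rz":0,"hand":1},{"dx":0,"dy":0,"dz":-20,"rx":0,"ry":0,"rz":0,"hand":1},{"dx":0,"dy":0,"dz":-10,"rx":0,"ry":0,"rz":0,"hand":1},{"dx":0,"dy":0,"dz":0,"rx":0,"ry":0,"rz":0,"hand":1}]'
python3 - <<'E'
from h import *
dp((564.0,-150.2),49)
look(['wrist','scene'],name='w16')
E
```

```text
clock: 31.3
position: [0.4212, -0.2321, 0.0275]
tool_rot: [-3.14, -0.0, 1.599]
force: [-0.2, 0.3, -0.8]
grip_width: 0.0094
clock: 32.1
position: [0.4216, -0.2324, 0.1252]
tool_rot: [-3.141, 0.0, 1.599]
force: [0.8, -0.2, -0.7]
grip_width: 0.009
--- 0.4 75 [ 511. -140.   75.] [496.3 -75.7 124.6] [ 3.142 -0.4    1.8  ]
pos [ 421.6 -232.4  125.2] rot [-3.1415e+00  3.0000e-04  1.5988e+00] w 9.0 F [ 0.8 -0.2 -0.7] t 32.1
shift [154.5  79.    0.6] rows 6 each [25.76 13.17  0.09]
turn [ 0.0401  0.3989 -0.1985] rows 4 each [ 0.01    0.0997 -0.0496]
--- 0.4 20 [ 511. -140.   20.] [496.3 -75.7  69.6] [ 3.142 -0.4    1.8  ]
pos [ 421.6 -232.4  125.2] rot [-3.1415e+00  3.0000e-04  1.5988e+00] w 9.0 F [ 0.8 -0.2 -0.7] t 32.1
shift [154.6  79.1  55.6] rows 7 each [22.08 11.29  7.94]
turn [ 0.0401  0.3989 -0.1985] rows 4 each [ 0.01    0.0997 -0.0496]
--- 0.9 20 [ 511. -140.   20.] [ 503.5 -106.7   95.1] [ 3.142 -0.9    1.8  ]
pos [ 421.6 -232.4  125.2] rot [-3.1415e+00  3.0000e-04  1.5988e+00] w 9.0 F [ 0.8 -0.2 -0.7] t 32.1
shift [123.4  85.4  30. ] rows 6 each [20.56 14.24  5.01]
turn [ 0.0904  0.8971 -0.1875] rows 7 each [ 0.0129  0.1282 -0.0268]
wrist plate 967 [ 510.9 -242.9] [27.5 10.4] 84.1 z 0.0601
wrist plate 1119 [ 578.1 -245.3] [27.8 11.4] 85.2 z 0.0598
wrist handle 911 [ 474.9 -171. ] [36.   8.2] 13.6 z 0.0423
wrist handle 397 [ 507.7 -242.1] [28.2  9. ] 66.9 z 0.0431
wrist handle 592 [ 574.8 -244.3] [28.   7.6] 75.5 z 0.0431
wrist tray? 4521 [ 535.3 -156.5] [160.3  86.2] 13.5
wrist tray? 288 [ 603.1 -138.2] [9.3 9. ] 7.5
scene plate 116 [ 512.3 -242.3] [27.3 10.6] 84.7 z 0.0601
scene plate 125 [ 580.6 -244.2] [11.1 27.4] 0.7 z 0.0604
scene handle 84 [ 475.8 -170.1] [34.5  8.5] 18.1 z 0.0427
scene handle 65 [ 515.9 -242.9] [27.5  6.1] 73.8 z 0.0432
scene handle 63 [ 583.2 -245.2] [27.5  7.6] 72.4 z 0.0427
scene tray? 655 [ 548.5 -151.6] [184.7  88.1] 13.1
```

View pics/w16wrist.png

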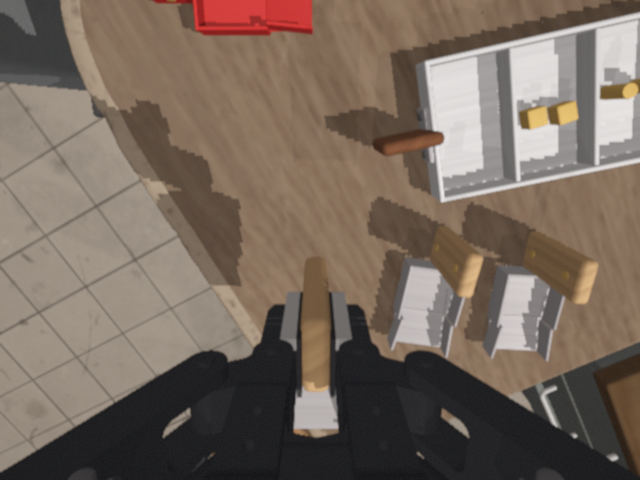

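View pics/w16scene.png

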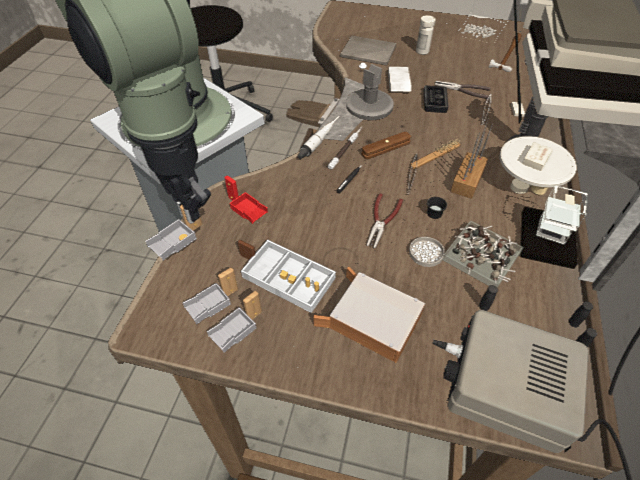

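```bash
python3 -m inch '[{"dx":4,"dy":2,"dz":0,"rx":0,"ry":0,"rz":0,"hand":1},{"dx":9,"dy":5,"dz":0,"rx":0,"ry":0,"rz":0,"hand":1},{"dx":15,"dy":8,"dz":0,"rx":0,"ry":0,"rz":0,"hand":1},{"dx":20,"dy":10,"dz":0,"rx":0,"ry":0,"rz":0,"hand":1},{"dx":22,"dy":11,"dz":0,"rx":0,"ry":0,"rz":0,"hand":1},{"dx":22,"dy":11,"dz":0,"rx":0,"ry":0,"rz":0,"hand":1},{"dx":22,"dy":11,"dz":0,"rx":0,"ry":0,"rz":0,"hand":1},{"dx":20,"dy":10,"dz":0,"rx":0,"ry":0,"rz":0,"hand":1},{"dx":13,"dy":7,"dz":0,"rx":0,"ry":0,"rz":0,"hand":1},{"dx":8,"dy":4,"dz":0,"rx":0,"ry":0,"rz":0,"hand":1}]'
python3 -m inch '[{"dx":0,"dy":0,"dz":0,"rx":0,"ry":0,"rz":-0.06,"hand":1},{"dx":0,"dy":0,"dz":0,"rx":0,"ry":0,"rz":-0.08,"hand":1},{"dx":0,"dy":0,"dz":0,"rx":0,"ry":0,"rz":-0.06,"hand":1},{"dx":0,"dy":0,"dz":0,"rx":0,"ry":0.1,"rz":0,"hand":1},{"dx":0,"dy":0,"dz":0,"rx":0,"ry":0.1,"rz":0,"hand":1},{"dx":0,"dy":0,"dz":0,"rx":0,"ry":0.1,"rz":0,"hand":1},{"dx":0,"dy":0,"dz":0,"rx":0,"ry":0.1,"rz":0,"hand":1},{"dx":0,"dy":0,"dz":0,"rx":0,"ry":0,"rz":0,"hand":1}]'
python3 - <<'E'
from h import *
dp((564.0,-150.2),49)
grab('scene','s17')
E
```

```text
clock: 33.2
position: [0.4961, -0.0732, 0.1236]
tool_rot: [-3.139, -0.001, 1.601]
force: [-0.1, -0.2, -1.2]
grip_width: 0.0092
clock: 34.0
position: [0.4953, -0.0778, 0.1224]
tool_rot: [-3.138, -0.405, 1.792]
force: [-0.3, -0.3, -0.7]
grip_width: 0.0089
--- 0.4 75 [ 511. -140.   75.] [496.3 -75.7 124.6] [ 3.142 -0.4    1.8  ]
pos [495.3 -77.8 122.4] rot [-3.1376 -0.405   1.7916] w 8.9 F [-0.3 -0.3 -0.7] t 34.0
shift [ 2.5  1.4 -1.3] rows 1 each [ 2.49  1.45 -1.27]
turn [-0.0007 -0.005  -0.0077] rows 1 each [-0.0007 -0.005  -0.0077]
--- 0.4 20 [ 511. -140.   20.] [496.3 -75.7  69.6] [ 3.142 -0.4    1.8  ]
pos [495.3 -77.8 122.4] rot [-3.1376 -0.405   1.7916] w 8.9 F [-0.3 -0.3 -0.7] t 34.0
shift [-19.2   1.6  49.3] rows 2 each [-9.59  0.82 24.64]
turn [-0.0007 -0.005  -0.0077] rows 1 each [-0.0007 -0.005  -0.0077]
--- 0.9 20 [ 511. -140.   20.] [ 503.5 -106.7   95.1] [ 3.142 -0.9    1.8  ]
pos [495.3 -77.8 122.4] rot [-3.1376 -0.405   1.7916] w 8.9 F [-0.3 -0.3 -0.7] t 34.0
shift [-38.4   1.8  13.3] rows 2 each [-19.19   0.89   6.64]
turn [ 0.0012  0.495  -0.0077] rows 4 each [ 0.0003  0.1237 -0.0019]
```

View pics/s17.png

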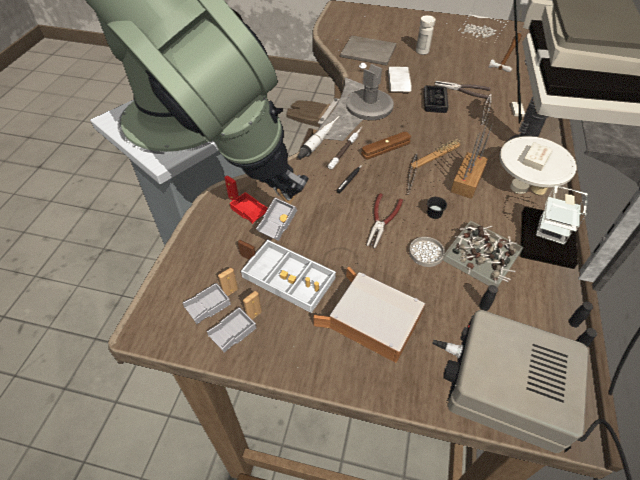

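```bash
python3 -m inch '[{"dx":-4,"dy":1,"dz":12,"rx":0,"ry":0,"rz":-0.007,"hand":1},{"dx":-5,"dy":0.5,"dz":13,"rx":0,"ry":0,"rz":0,"hand":1},{"dx":-5,"dy":0,"dz":13,"rx":0,"ry":0,"rz":0,"hand":1},{"dx":-5,"dy":0,"dz":11,"rx":0,"ry":0,"rz":0,"hand":1},{"dx":-2,"dy":0,"dz":-6.5,"rx":0,"ry":0.08,"rz":0,"hand":1},{"dx":-2,"dy":0,"dz":-6.5,"rx":0,"ry":0.08,"rz":0,"hand":1},{"dx":-2,"dy":0,"dz":-6.5,"rx":0,"ry":0.08,"rz":0,"hand":1},{"dx":-2,"dy":0,"dz":-6.5,"rx":0,"ry":0.08,"rz":0,"hand":1},{"dx":-2,"dy":0,"dz":-6.5,"rx":0,"ry":0.09,"rz":0,"hand":1},{"dx":-2,"dy":0,"dz":-6.5,"rx":0,"ry":0.09,"rz":0,"hand":1}]'
python3 -m inch '[{"dx":0,"dy":0,"dz":0,"rx":0,"ry":0,"rz":0,"hand":1},{"dx":0,"dy":0,"dz":0,"rx":0,"ry":0,"rz":0,"hand":1}]'
python3 - <<'E'
from h import *
grab('scene','s18')
E
```

```text
clock: 35.05
position: [0.5042, -0.1039, 0.0958]
tool_rot: [3.14, -0.904, 1.806]
force: [0.3, 0.5, -1.6]
grip_width: 0.009
clock: 35.25
position: [0.504, -0.1031, 0.0954]
tool_rot: [3.141, -0.901, 1.806]
force: [-0.3, 0.1, -0.3]
grip_width: 0.0093
```

View pics/s18.png

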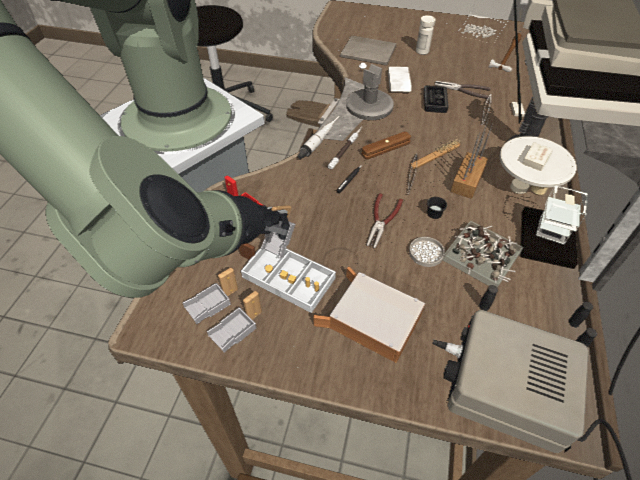

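The disc is in the near cell at (268,267). Raising, levelling and returning the shovel.

```bash
python3 -m inch '[{"dx":12,"dy":0,"dz":-9,"rx":0,"ry":0,"rz":0,"hand":1},{"dx":15,"dy":0,"dz":-12,"rx":0,"ry":0,"rz":0,"hand":1},{"dx":12,"dy":0,"dz":-9,"rx":0,"ry":-0.1,"rz":0,"hand":1},{"dx":0,"dy":0,"dz":0,"rx":0,"ry":-0.14,"rz":0,"hand":1},{"dx":0,"dy":0,"dz":0,"rx":0,"ry":-0.14,"rz":0,"hand":1},{"dx":0,"dy":0,"dz":0,"rx":0,"ry":-0.14,"rz":0,"hand":1},{"dx":0,"dy":0,"dz":0,"rx":0,"ry":-0.14,"rz":0,"hand":1},{"dx":0,"dy":0,"dz":0,"rx":0,"ry":-0.14,"rz":0,"hand":1},{"dx":0,"dy":0,"dz":0,"rx":0,"ry":-0.1,"rz":0,"hand":1},{"dx":0,"dy":0,"dz":0,"rx":0,"ry":0,"rz":0,"hand":1}]'
python3 -m inch '[{"dx":0,"dy":0,"dz":0,"rx":0,"ry":0,"rz":0.07,"hand":1},{"dx":0,"dy":0,"dz":0,"rx":0,"ry":0,"rz":0.12,"hand":1},{"dx":0,"dy":0,"dz":0,"rx":0,"ry":0,"rz":0,"hand":1}]'
python3 - <<'E'
from h import *
plan(421.5,-232,110,[np.pi,0,1.599])
E
```

```text
clock: 36.3
position: [0.5045, -0.0992, 0.1486]
tool_rot: [3.137, 0.004, 1.812]
force: [0.5, 0.4, -0.3]
grip_width: 0.0094
clock: 36.6
position: [0.5042, -0.103, 0.1469]
tool_rot: [3.14, -0.002, 1.613]
force: [0.2, -0.4, -0.0]
grip_width: 0.0092
pos [ 504.2 -103.   146.9] rot [ 3.1397e+00 -1.8000e-03  1.6127e+00] w 9.2 F [ 0.2 -0.4 -0. ] t 36.6
shift [-125.5  -88.1   36.5] rows 6 each [-20.92 -14.68   6.08]
turn [ 0.0019 -0.0018  0.0137] rows 1 each [ 0.0019 -0.0018  0.0137]
```

```bash
python3 -m inch '[{"dx":-12,"dy":-9,"dz":0,"rx":0,"ry":0,"rz":0.013,"hand":1},{"dx":-20,"dy":-14,"dz":0,"rx":0,"ry":0,"rz":0,"hand":1},{"dx":-20,"dy":-14,"dz":0,"rx":0,"ry":0,"rz":0,"hand":1},{"dx":-20,"dy":-14,"dz":0,"rx":0,"ry":0,"rz":0,"hand":1},{"dx":-20,"dy":-14,"dz":8,"rx":0,"ry":0,"rz":0,"hand":1},{"dx":-20,"dy":-14,"dz":14,"rx":0,"ry":0,"rz":0,"hand":1},{"dx":-13,"dy":-9,"dz":14,"rx":0,"ry":0,"rz":0,"hand":1},{"dx":0,"dy":0,"dz":0,"rx":0,"ry":0,"rz":0,"hand":1},{"dx":0,"dy":0,"dz":0,"rx":0,"ry":0,"rz":0,"hand":1}]'
python3 - <<'E'
from h import *
plan(421.5,-232,27.5,[np.pi,0,1.599])
E
```

```text
clock: 37.5
position: [0.4199, -0.231, 0.1097]
tool_rot: [3.141, -0.002, 1.603]
force: [0.9, 0.8, -0.8]
grip_width: 0.0094
pos [ 419.9 -231.   109.7] rot [ 3.1409e+00 -2.1000e-03  1.6031e+00] w 9.4 F [ 0.9  0.8 -0.8] t 37.5
shift [-1.2  1.5 82.2] rows 3 each [-0.4   0.5  27.41]
turn [ 0.0007 -0.0021  0.0041] rows 1 each [ 0.0007 -0.0021  0.0041]
```

```bash
python3 -m inch '[{"dx":0,"dy":1,"dz":20,"rx":0,"ry":0,"rz":0,"hand":1},{"dx":0,"dy":0,"dz":24,"rx":0,"ry":0,"rz":0,"hand":1},{"dx":0,"dy":0,"dz":20,"rx":0,"ry":0,"rz":0,"hand":1},{"dx":0,"dy":0,"dz":11,"rx":0,"ry":0,"rz":0,"hand":1},{"dx":0,"dy":0,"dz":3,"rx":0,"ry":0,"rz":0,"hand":1},{"dx":0,"dy":0,"dz":1.5,"rx":0,"ry":0,"rz":0,"hand":1},{"dx":0,"dy":0,"dz":0,"rx":0,"ry":0,"rz":0,"hand":1}]'
```

```text
clock: 38.2
position: [0.4217, -0.2307, 0.0306]
tool_rot: [3.14, -0.001, 1.603]
force: [0.0, -0.6, -2.0]
grip_width: 0.0093
```

```bash
python3 -m inch '[{"dx":0,"dy":0,"dz":2,"rx":0,"ry":0,"rz":0,"hand":1},{"dx":0,"dy":0,"dz":1,"rx":0,"ry":0,"rz":0,"hand":1},{"dx":0,"dy":0,"dz":0.5,"rx":0,"ry":0,"rz":0,"hand":1},{"dx":0,"dy":0,"dz":0,"rx":0,"ry":0,"rz":0,"hand":1}]'
```

```text
clock: 38.6
position: [0.4216, -0.231, 0.0274]
tool_rot: [3.14, -0.0, 1.602]
force: [-3.7, 0.2, 20.8]
grip_width: 0.0091
```

```bash
python3 -m inch '[{"dx":0,"dy":0,"dz":-0.7,"rx":0,"ry":0,"rz":0,"hand":0.0},{"dx":0,"dy":0,"dz":0,"rx":0,"ry":0,"rz":0,"hand":0.0},{"dx":0,"dy":0,"dz":0,"rx":0,"ry":0,"rz":0,"hand":0.0},{"dx":0,"dy":0,"dz":-10,"rx":0,"ry":0,"rz":0,"hand":0.0},{"dx":0,"dy":0,"dz":-20,"rx":0,"ry":0,"rz":0,"hand":0.0},{"dx":0,"dy":0,"dz":-30,"rx":0,"ry":0,"rz":0,"hand":0.0},{"dx":0,"dy":0,"dz":-35,"rx":0,"ry":0,"rz":0,"hand":0.0},{"dx":0,"dy":0,"dz":-35,"rx":0,"ry":0,"rz":0,"hand":0.0},{"dx":0,"dy":0,"dz":0,"rx":0,"ry":0,"rz":0,"hand":0.0}]'
python3 - <<'E'
from h import *
look(['wrist','scene'],name='w19')
plan(471.5,-171,150,[np.pi,0,.229])
E
```

```text
clock: 39.5
position: [0.4227, -0.2316, 0.1615]
tool_rot: [3.136, 0.002, 1.602]
force: [-0.2, 0.7, -0.9]
grip_width: 0.043
wrist plate 620 [ 421.8 -231.9] [10.1 27.6] 1.6 z 0.0604
wrist plate 700 [ 510.6 -243.3] [27.9  9.8] 83.0 z 0.0602
wrist plate 791 [ 578.4 -245.3] [27.4 10.8] 87.7 z 0.0599
wrist handle 674 [ 474.7 -171.1] [35.7  8.2] 13.8 z 0.0423
wrist handle 261 [ 507.3 -241.7] [27.6  7.4] 67.8 z 0.0431
wrist handle 394 [ 575.  -244.4] [27.9  7.7] 75.0 z 0.0428
wrist tray? 4448 [ 563.8 -149.7] [153.6  86.3] 13.6
wrist tray? 213 [ 621.2 -134.1] [8.4 9.6] 89.0
wrist tray? 199 [ 603.1 -137.9] [9.6 8.5] 46.5
scene plate 108 [ 422.5 -230.8] [11.1 28.6] 7.7 z 0.0602
scene plate 119 [ 513.1 -242.1] [27.8 11.5] 87.0 z 0.0605
scene plate 123 [ 580.  -244.2] [27.9 10.4] 88.8 z 0.0603
scene handle 87 [ 476.3 -169.1] [36.2 10.6] 16.8 z 0.0426
scene handle 61 [ 426.2 -231.3] [27.5  7.7] 82.7 z 0.0429
scene handle 65 [ 516.6 -243.1] [27.5  7.4] 74.6 z 0.0435
scene handle 64 [ 583.9 -245.7] [27.4  7.1] 73.2 z 0.0433
scene tray? 669 [ 548.4 -151.8] [184.6  87.8] 13.6
pos [ 421.2 -231.2  158.2] rot [ 3.1396e+00 -4.0000e-04  1.6022e+00] w 42.1 F [-0.6 -0.8 -0.4] t 39.6
shift [58.6 52.1  8.3] rows 3 each [19.52 17.37  2.76]
turn [ 0.0014 -0.0017  1.3732] rows 10 each [ 1.000e-04 -2.000e-04  1.373e-01]
```

View pics/w19wrist.png

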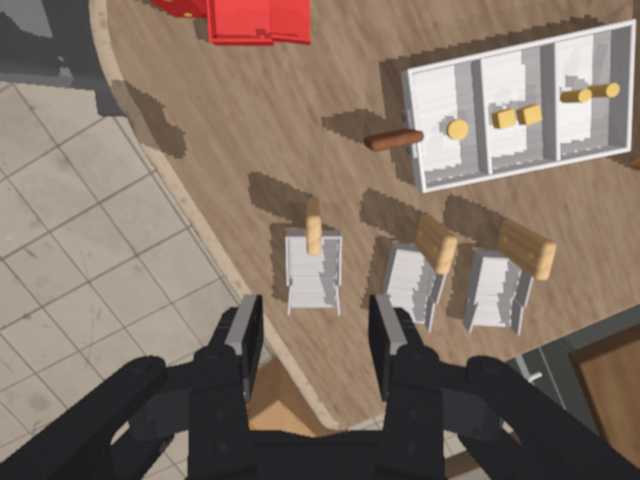

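All three shovels stand empty. Disc at (457,129), slugs at (505,118) and (532,113), and rods at (580,96) and (612,90) are each in the right cell. Turning to grip the tray handle.

```bash
python3 -m inch '[{"dx":0,"dy":0,"dz":0,"rx":0,"ry":0,"rz":0.1367,"hand":-0.2},{"dx":0,"dy":0,"dz":0,"rx":0,"ry":0,"rz":0.1367,"hand":-0.2},{"dx":0,"dy":0,"dz":0,"rx":0,"ry":0,"rz":0.1367,"hand":-0.2},{"dx":0,"dy":0,"dz":0,"rx":0,"ry":0,"rz":0.1367,"hand":-0.2},{"dx":0,"dy":0,"dz":0,"rx":0,"ry":0,"rz":0.1367,"hand":-0.2},{"dx":0,"dy":0,"dz":0,"rx":0,"ry":0,"rz":0.1367,"hand":-0.2},{"dx":0,"dy":0,"dz":0,"rx":0,"ry":0,"rz":0.1367,"hand":-0.2},{"dx":0,"dy":0,"dz":0,"rx":0,"ry":0,"rz":0.1367,"hand":-0.2},{"dx":0,"dy":0,"dz":0,"rx":0,"ry":0,"rz":0.1367,"hand":-0.2},{"dx":0,"dy":0,"dz":0,"rx":0,"ry":0,"rz":0.1367,"hand":-0.2}]'
python3 - <<'E'
from h import *
plan(472.3,-171.5,100,[np.pi,0,.235])
E
```

```text
clock: 40.6
position: [0.4205, -0.2305, 0.1563]
tool_rot: [-3.139, 0.001, 0.23]
force: [-1.2, 1.3, -0.3]
grip_width: 0.0514
pos [ 420.5 -230.5  156.3] rot [-3.1391e+00  6.0000e-04  2.3020e-01] w 51.4 F [-1.2  1.3 -0.3] t 40.6
shift [ 63.9 -45.5  56.3] rows 4 each [ 15.97 -11.38  14.09]
turn [-0.0025  0.0006 -0.0048] rows 1 each [-0.0025  0.0006 -0.0048]
```

```bash
python3 -m inch '[{"dx":16,"dy":-11,"dz":4,"rx":-0.002,"ry":0,"rz":-0.004,"hand":-0.2},{"dx":16,"dy":-12,"dz":10,"rx":0,"ry":0,"rz":0,"hand":-0.2},{"dx":16,"dy":-12,"dz":16,"rx":0,"ry":0,"rz":0,"hand":-0.2},{"dx":16,"dy":-11,"dz":20,"rx":0,"ry":0,"rz":0,"hand":-0.2},{"dx":0,"dy":0,"dz":0,"rx":0,"ry":0,"rz":0,"hand":-0.2},{"dx":0,"dy":0,"dz":0,"rx":0,"ry":0,"rz":0,"hand":-0.2}]'
python3 - <<'E'
from h import *
look(['wrist'],reg=((.35,.85),(-.4,0.05)),name='w20')
p,d,C=grab('wrist'); W=cloud('wrist',d,C); z=W[...,2]; m=(z>.038)&(z<.047)&(W[...,0]>.63)&(W[...,1]<0)&(W[...,1]>-.25)
for q in blobs(W,m,200): print('roof',rect(W,q))
m=(z>.006)&(z<.034)&(W[...,0]>.6)&(W[...,1]<0)&(W[...,1]>-.25)
for q in blobs(W,m,100): print('cheek',q.sum(),rect(W,q))
plan(472.3,-171.5,12,[np.pi,0,.235])
E
```

```text
clock: 41.2
position: [0.4717, -0.1708, 0.1063]
tool_rot: [-3.141, 0.001, 0.24]
force: [-0.0, -0.1, 0.1]
grip_width: 0.0513
wrist plate 1580 [ 580.1 -245.6] [10.3 28. ] 0.3 z 0.0603
wrist plate 1275 [ 540.6 -249.9] [28.5 10.6] 73.9 z 0.0603
wrist handle 340 [ 576.  -243.6] [26.7  8.4] 69.3 z 0.0433
wrist handle 823 [ 475.5 -170.8] [35.1  7.5] 13.6 z 0.0424
wrist tray? 4842 [ 545.5 -153.9] [115.   86.4] 13.6
cheek 260 (array([ 607. , -181.5]), array([14.8,  3.3]), 14.4, array([[ 599.4, -181.7],
       [ 600.3, -184.9],
       [ 614.6, -181.2],
       [ 613.8, -178. ]], dtype=float32))
pos [ 472.  -171.7  107.3] rot [ 3.1408e+00 -4.0000e-04  2.3880e-01] w 51.5 F [-0.3 -0.8  0.1] t 41.3
shift [ 0.3 -0.2 95.3] rows 4 each [ 0.08 -0.05 23.82]
turn [ 0.0008 -0.0004  0.0038] rows 1 each [ 0.0008 -0.0004  0.0038]
```

View pics/w20wrist.png

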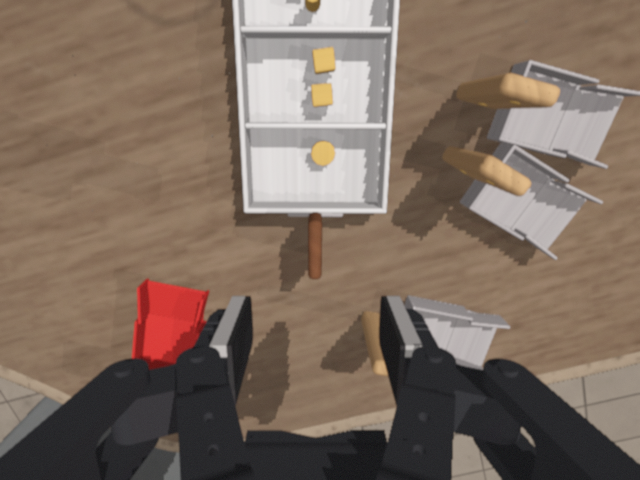

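The rod shovel was knocked aside by the announced disturbance, to (0.541,-0.250). It still stands at (540,195) in the picture, clear of the tray path. Now gripping the handle.

```bash
python3 -m inch '[{"dx":0,"dy":0,"dz":22,"rx":0,"ry":0,"rz":0.003,"hand":-0.2},{"dx":0,"dy":0,"dz":25,"rx":0,"ry":0,"rz":0,"hand":-0.2},{"dx":0,"dy":0,"dz":25,"rx":0,"ry":0,"rz":0,"hand":-0.2},{"dx":0,"dy":0,"dz":18,"rx":0,"ry":0,"rz":0,"hand":-0.2},{"dx":0,"dy":0,"dz":0,"rx":0,"ry":0,"rz":0,"hand":1},{"dx":0,"dy":0,"dz":0,"rx":0,"ry":0,"rz":0,"hand":1},{"dx":0,"dy":0,"dz":0,"rx":0,"ry":0,"rz":0,"hand":1},{"dx":0,"dy":0,"dz":0,"rx":0,"ry":0,"rz":0,"hand":1},{"dx":0,"dy":0,"dz":0,"rx":0,"ry":0,"rz":0,"hand":1},{"dx":0,"dy":0,"dz":0,"rx":0,"ry":0,"rz":0,"hand":1}]' 50
python3 - <<'E'
from h import *
plan(472.3,-171.5,16,[np.pi,0,.227])
look(['scene'],reg=((.35,.85),(-.4,0.05)),name='s21')
E
```

```text
clock: 42.3
position: [0.4731, -0.1714, 0.0184]
tool_rot: [3.14, -0.002, 0.237]
force: [-1.2, 0.6, 6.8]
grip_width: 0.0074
pos [ 473.1 -171.4   18.4] rot [ 3.140e+00 -2.300e-03  2.365e-01] w 7.4 F [-1.2  0.6  6.8] t 42.3
shift [-0.8 -0.1  2.4] rows 1 each [-0.8  -0.1   2.44]
turn [ 0.0015 -0.0023  0.0095] rows 1 each [ 0.0015 -0.0023  0.0095]
scene plate 110 [ 422.2 -231.2] [27.1 12.7] 89.6 z 0.0598
scene plate 122 [ 541.9 -248.9] [27.4 11.6] 67.6 z 0.0602
scene plate 122 [ 581.3 -244.9] [27.5 10.4] 86.7 z 0.0604
scene handle 66 [ 425.8 -231. ] [28.3  5.6] 87.2 z 0.0431
scene handle 63 [ 544.9 -250. ] [27.7  6.3] 68.2 z 0.0423
scene handle 56 [ 585.2 -246. ] [27.4  8.9] 72.4 z 0.0432
scene tray? 649 [ 558.1 -150.5] [166.   88.4] 14.1
```

View pics/s21scene.png

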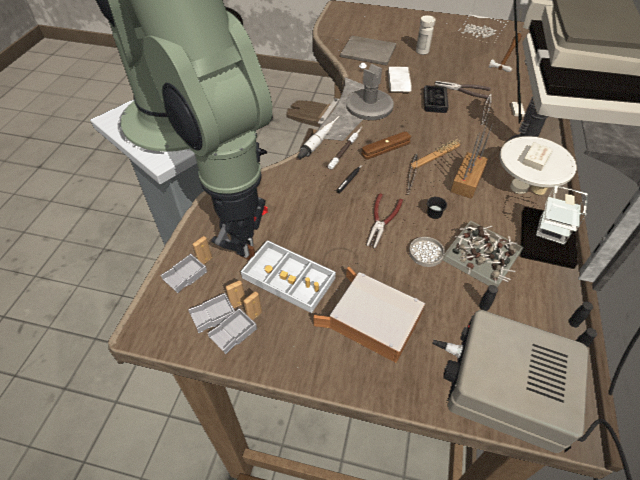

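```bash
python3 -m inch '[{"dx":3,"dy":-0.5,"dz":0,"rx":0,"ry":0,"rz":0.004,"hand":1},{"dx":6,"dy":-0.5,"dz":0,"rx":0,"ry":0,"rz":0.004,"hand":1},{"dx":9,"dy":0,"dz":0,"rx":0,"ry":0,"rz":0,"hand":1},{"dx":10,"dy":0,"dz":0,"rx":0,"ry":0,"rz":0,"hand":1},{"dx":10,"dy":0,"dz":0,"rx":0,"ry":0,"rz":0,"hand":1},{"dx":10,"dy":0,"dz":0,"rx":0,"ry":0,"rz":0,"hand":1},{"dx":10,"dy":0,"dz":0,"rx":0,"ry":0,"rz":0,"hand":1},{"dx":7,"dy":0,"dz":0,"rx":0,"ry":0,"rz":0,"hand":1},{"dx":4,"dy":0,"dz":0,"rx":0,"ry":0,"rz":0,"hand":1},{"dx":0,"dy":0,"dz":0,"rx":0,"ry":0,"rz":0,"hand":1}]'
python3 - <<'E'
from h import *
plan(621.7,-134.9,18,[np.pi,0,.229])
grab('scene','s22');
p=cv2.imread('pics/s22.png')[200:400,200:460]; cv2.imwrite('pics/s22z.png',cv2.resize(p,None,fx=3,fy=3,interpolation=cv2.INTER_CUBIC))
E
```

```text
clock: 43.35
position: [0.54, -0.1548, 0.0185]
tool_rot: [3.14, -0.002, 0.228]
force: [-1.7, 0.1, 5.0]
grip_width: 0.007
pos [ 540.  -154.8   18.5] rot [ 3.1402e+00 -1.8000e-03  2.2830e-01] w 7.0 F [-1.7  0.1  5. ] t 43.35
shift [84.1 -0.9  0.6] rows 3 each [28.02 -0.31  0.21]
turn [ 0.0014 -0.0018 -0.0007] rows 1 each [ 0.0014 -0.0018 -0.0007]
```

View pics/s22z.png

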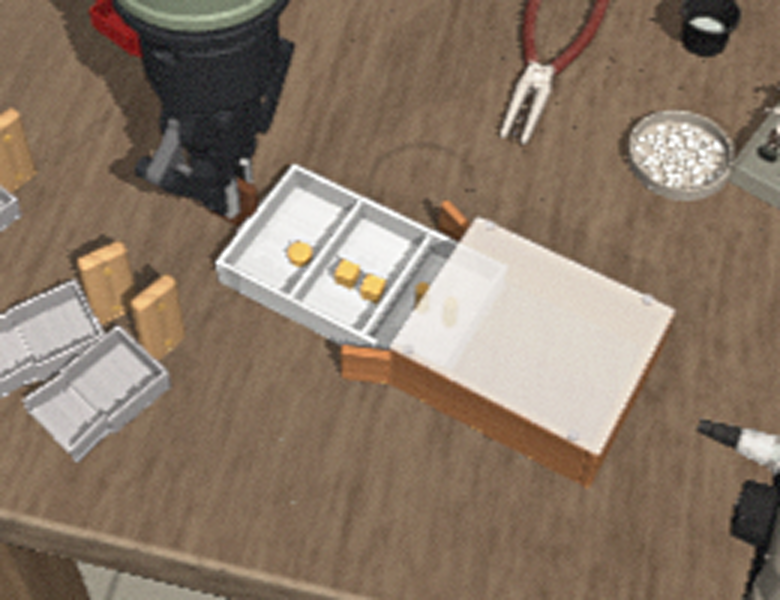

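The far cell with both rods is already under the roof. Continuing.

```bash
python3 -m inch '[{"dx":4,"dy":-0.3,"dz":0,"rx":0,"ry":0,"rz":0,"hand":1},{"dx":8,"dy":-0.3,"dz":0,"rx":0,"ry":0,"rz":0,"hand":1},{"dx":10,"dy":0,"dz":0,"rx":0,"ry":0,"rz":0,"hand":1},{"dx":10,"dy":0,"dz":0,"rx":0,"ry":0,"rz":0,"hand":1},{"dx":10,"dy":0,"dz":0,"rx":0,"ry":0,"rz":0,"hand":1},{"dx":10,"dy":0,"dz":0,"rx":0,"ry":0,"rz":0,"hand":1},{"dx":10,"dy":0,"dz":0,"rx":0,"ry":0,"rz":0,"hand":1},{"dx":8,"dy":0,"dz":0,"rx":0,"ry":0,"rz":0,"hand":1},{"dx":6,"dy":0,"dz":0,"rx":0,"ry":0,"rz":0,"hand":1},{"dx":3,"dy":0,"dz":0,"rx":0,"ry":0,"rz":0,"hand":1}]'
python3 - <<'E'
from h import *
plan(621.7,-134.9,18,[np.pi,0,.229])
E
```

```text
clock: 44.4
position: [0.6163, -0.1364, 0.0185]
tool_rot: [3.14, -0.0, 0.228]
force: [-8.8, -1.6, 11.7]
grip_width: 0.0071
pos [ 616.3 -136.4   18.5] rot [ 3.1405e+00 -5.0000e-04  2.2810e-01] w 7.1 F [-8.8 -1.6 11.7] t 44.4
shift [ 5.6 -0.3  0.5] rows 1 each [ 5.62 -0.28  0.49]
turn [ 0.0011 -0.0005 -0.0009] rows 1 each [ 0.0011 -0.0005 -0.0009]
```

```bash
python3 -m inch '[{"dx":3,"dy":0,"dz":0,"rx":0,"ry":0,"rz":0,"hand":1},{"dx":3,"dy":0,"dz":0,"rx":0,"ry":0,"rz":0,"hand":1},{"dx":2,"dy":0,"dz":0,"rx":0,"ry":0,"rz":0,"hand":1},{"dx":0,"dy":0,"dz":0,"rx":0,"ry":0,"rz":0,"hand":1}]'; python3 -m inch '[{"dx":2,"dy":0,"dz":0,"rx":0,"ry":0,"rz":0,"hand":1},{"dx":0,"dy":0,"dz":0,"rx":0,"ry":0,"rz":0,"hand":1}]'; python3 -m inch '[{"dx":2,"dy":0,"dz":0,"rx":0,"ry":0,"rz":0,"hand":1},{"dx":0,"dy":0,"dz":0,"rx":0,"ry":0,"rz":0,"hand":1}]'
```

```text
clock: 44.8
position: [0.6242, -0.1347, 0.0185]
tool_rot: [3.14, -0.001, 0.228]
force: [-4.1, -1.6, 7.0]
grip_width: 0.0072
clock: 45.0
position: [0.626, -0.1343, 0.0185]
tool_rot: [3.14, -0.001, 0.228]
force: [-4.7, -1.1, 7.1]
grip_width: 0.0073
clock: 45.2
position: [0.6279, -0.1338, 0.0185]
tool_rot: [3.14, -0.001, 0.228]
force: [-5.3, -1.5, 6.1]
grip_width: 0.0071
```

```bash
python3 -m inch '[{"dx":1.5,"dy":0,"dz":0,"rx":0,"ry":0,"rz":0,"hand":1},{"dx":0,"dy":0,"dz":0,"rx":0,"ry":0,"rz":0,"hand":1}]'; python3 -m inch '[{"dx":1,"dy":0,"dz":0,"rx":0,"ry":0,"rz":0,"hand":1},{"dx":0,"dy":0,"dz":0,"rx":0,"ry":0,"rz":0,"hand":1}]'; python3 -m inch '[{"dx":1,"dy":0,"dz":0,"rx":0,"ry":0,"rz":0,"hand":1},{"dx":0,"dy":0,"dz":0,"rx":0,"ry":0,"rz":0,"hand":1}]'
```

```text
clock: 45.4
position: [0.6293, -0.1335, 0.0185]
tool_rot: [3.14, -0.001, 0.228]
force: [-5.3, -1.4, 7.7]
grip_width: 0.0074
clock: 45.6
position: [0.6302, -0.1333, 0.0185]
tool_rot: [3.14, -0.001, 0.228]
force: [-5.4, -1.7, 7.2]
grip_width: 0.0069
clock: 45.8
position: [0.6307, -0.1333, 0.0185]
tool_rot: [3.141, 0.0, 0.228]
force: [-8.9, -1.3, 10.5]
grip_width: 0.0069
```

Force is beginning to rise. Continuing in small steps.

```bash
python3 -m inch '[{"dx":1,"dy":0,"dz":0,"rx":0,"ry":0,"rz":0,"hand":1},{"dx":0,"dy":0,"dz":0,"rx":0,"ry":0,"rz":0,"hand":1}]'; python3 -m inch '[{"dx":0.7,"dy":0,"dz":0,"rx":0,"ry":0,"rz":0,"hand":1},{"dx":0,"dy":0,"dz":0,"rx":0,"ry":0,"rz":0,"hand":1}]'
```

```text
clock: 46.0
position: [0.6306, -0.1332, 0.0185]
tool_rot: [3.141, 0.002, 0.228]
force: [-16.6, -2.5, 16.8]
grip_width: 0.0071
clock: 46.2
position: [0.6307, -0.1333, 0.0185]
tool_rot: [3.141, 0.004, 0.227]
force: [-21.0, -2.2, 20.8]
grip_width: 0.007
```

The tray stopped at 630.7 mm, exactly the computed home position. Relaxing, releasing and lifting.

```bash
python3 -m inch '[{"dx":-0.8,"dy":0,"dz":0,"rx":0,"ry":0,"rz":0,"hand":1},{"dx":0,"dy":0,"dz":0,"rx":0,"ry":0,"rz":0,"hand":-0.2},{"dx":0,"dy":0,"dz":0,"rx":0,"ry":0,"rz":0,"hand":-0.2},{"dx":0,"dy":0,"dz":0,"rx":0,"ry":0,"rz":0,"hand":-0.2},{"dx":0,"dy":0,"dz":-10,"rx":0,"ry":0,"rz":0,"hand":-0.2},{"dx":0,"dy":0,"dz":-25,"rx":0,"ry":0,"rz":0,"hand":-0.2},{"dx":0,"dy":0,"dz":-30,"rx":0,"ry":0,"rz":0,"hand":-0.2},{"dx":0,"dy":0,"dz":-30,"rx":0,"ry":0,"rz":0,"hand":-0.2},{"dx":0,"dy":0,"dz":-30,"rx":0,"ry":0,"rz":0,"hand":-0.2},{"dx":0,"dy":0,"dz":-30,"rx":0,"ry":0,"rz":0,"hand":-0.2}]'
python3 -m inch '[{"dx":-25,"dy":0,"dz":-10,"rx":0,"ry":0,"rz":0,"hand":-0.2},{"dx":-25,"dy":0,"dz":0,"rx":0,"ry":0,"rz":0,"hand":-0.2},{"dx":-25,"dy":0,"dz":0,"rx":0,"ry":0,"rz":0,"hand":-0.2},{"dx":-25,"dy":0,"dz":0,"rx":0,"ry":0,"rz":0,"hand":-0.2},{"dx":0,"dy":0,"dz":0,"rx":0,"ry":0,"rz":0,"hand":-0.2}]'
python3 - <<'E'
from h import *
for n in ['wrist','scene']:
    p,d,C=grab(n,'f'+n); W=cloud(n,d,C); z=W[...,2]; x=W[...,0];y=W[...,1]
    m=(z>.037)&(z<.049)&(x>.57)&(x<.85)&(y<0)&(y>-.25)
    for q in blobs(W,m,30): print(n,rect(W,q)[:3])
    m=(z>.052)&(z<.068)&(x>.38)&(x<.62)&(y<-.2)&(y>-.3)
    for q in blobs(W,m,60): print(n,'pl',rect(W,q)[:3])
p=cv2.imread('pics/fscene.png')[200:400,150:450]; cv2.imwrite('pics/fsz.png',cv2.resize(p,None,fx=2.6,fy=2.6,interpolation=cv2.INTER_CUBIC))
print(bot.observe()['clock'])
E
```

```text
clock: 47.2
position: [0.6321, -0.1321, 0.1744]
tool_rot: [3.141, -0.002, 0.229]
force: [-1.0, 0.8, -0.5]
grip_width: 0.0512
clock: 47.7
position: [0.5323, -0.156, 0.1832]
tool_rot: [3.14, -0.0, 0.227]
force: [0.7, -0.2, -0.4]
grip_width: 0.0512
wrist (array([ 632.8, -133.9]), array([36. ,  7.4]), 13.3)
wrist (array([ 583.3, -237.7]), array([ 6.8, 16.2]), 34.7)
wrist pl (array([ 580.2, -245.6]), array([27.4, 10.1]), 89.9)
wrist pl (array([ 541. , -249.9]), array([27.8, 10.4]), 74.0)
wrist pl (array([ 421.9, -231.4]), array([10.6, 26.7]), 1.5)
scene (array([ 740.5, -107.6]), array([126.5, 105.5]), 13.1)
scene (array([ 634. , -132.9]), array([34.2,  9.1]), 13.8)
scene (array([ 585.2, -240.4]), array([18.3,  2.2]), 88.9)
scene pl (array([ 423. , -230.8]), array([27.4, 10.7]), 89.7)
scene pl (array([ 542.2, -249. ]), array([27.7, 10.7]), 74.0)
scene pl (array([ 580.9, -244.9]), array([11.4, 27.1]), 2.9)
47.8
```

View pics/fsz.png

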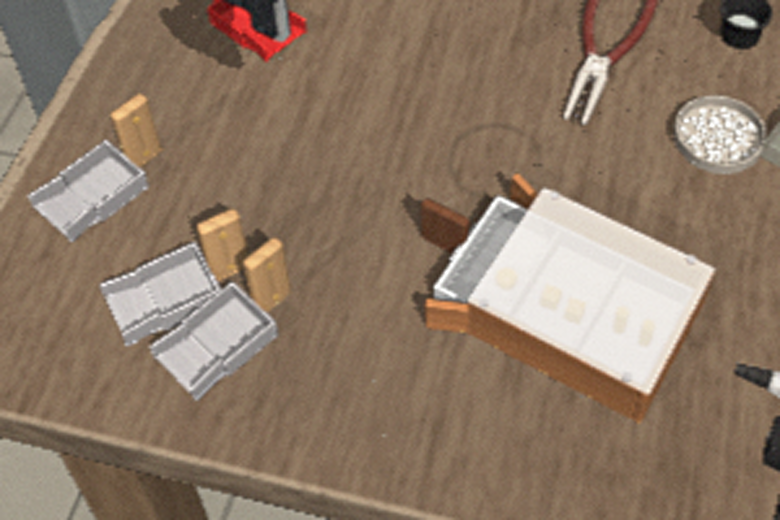

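View pics/fwrist.png

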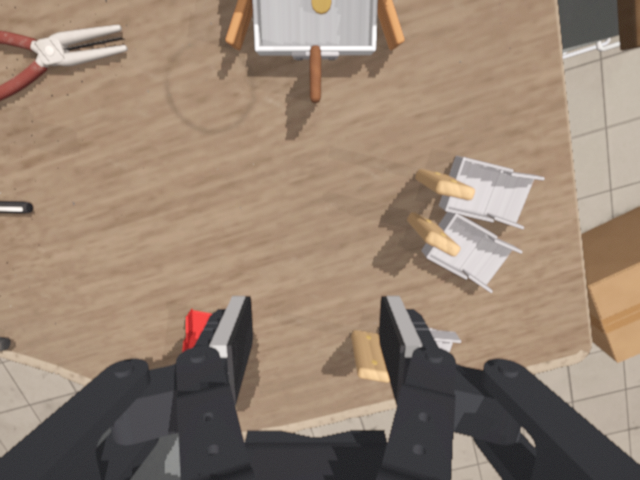

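The scene view shows the tray home with the disc, slugs and rods in their cells, all three shovels upright, and the gripper clear. Handing in.

```bash
python3 -c "
from workcell import bot
print(bot.job_done(), bot.observe()['clock'])"
```

```text
the job is handed in; nothing more can be done
the job is handed in; nothing more can be done
```

The job is done and was handed in at about 48 s of the 208 s allowed; no verdict was reported. I pulled the tray right out, tipped the blanks from each shovel into its cell, stood the shovels back upright, and slid the tray home.

- **Blanks:** five were present: 1 disc (near cell), 2 slugs (middle cell) and 2 rods (far cell). The last scene view shows them all in the right cells. Just after tipping, both rods were standing on end rather than lying. They passed under the dock roof without trouble.
- **Tray home:** it stopped at 630.7 mm, matching the computed stop. The push force then rose to about 21 N along x with no further movement. After release the wrist camera puts the handle within about 0.5 mm of the expected spot. The scene camera reads about 1.4 mm off, within its 2 mm calibration.
- **Shovels:** all three stand upright and empty. The rod shovel was knocked about 3 cm aside mid-run by the announced disturbance. It now stands close against the slug shovel.
- **Camera disagreement:** the top camera read about 3 mm low in x against the wrist and scene cameras, so I used those two.
- **Left alone:** I did not touch the loupe, the pearl cap or the red shovel.

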